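# Load two test cassettes and index the reader carousel to the third stop

### The arm

A 6-joint arm with a two-finger parallel gripper is mounted at the origin on the work surface. World frame = base frame: x ahead of the robot, y to its left, z up, the work surface at z = 0. Lengths are in m, angles in rad, forces in N, time in s.
With the tool pointing down it reaches from about 0.3 to 0.95 m from the base axis. Payload 3.1 kg.
Tool frame: the origin (TCP) lies between the finger pads; the fingertips stand 17 mm ahead of it and the grasp point (between the pads) lies 2 mm behind it; z points along the fingers, y is the direction in which the jaws open and shut (so a half turn about z gives the same grasp; the last joint's range is limited). The gripper opens to 85 mm and grips with 20 to 120 N. Pads are 22 mm wide; open, the fingers measure 114 mm over their backs; the gripper's body (76 mm by 85 mm) begins 54 mm behind the grasp point. The pads swing forward as they close: fully open they stand 13 mm farther back than shut.
Start: joints at [-1.351, 0.308, 1.634, -0, 1.2, -0.07], TCP at [0.179, -0.599, 0.248] pointing down, gripper open.
Joint ranges: [-3.06, 3.06], [-0.79, 1.96], [0.05, 2.63], [-1.19, 4.34], [0.05, 2.64], [-2.94, 2.94]. Speed limits (rad/s): [2.79, 2.79, 3.14, 3.14, 3.14, 3.14].

### API

Orientations are given as [roll, pitch, yaw] about the fixed x, y, z axes, in that order (R = Rz(yaw) Ry(pitch) Rx(roll)).
In Python, from rig import get_obs, read_camera, camera_info, close_job, find_in, masks_of, spot_point gives the robot as it stands.
- The arm moves only by the tool servo_tool, never from a script. Its argument "targets" is a list of rows, each a list of 2 entries, a list of its own where there are three numbers: the shift along the tool's x, y, z in mm, then the turn, a rotation vector about the tool's x, y, z in rad. In form: [[[x, y, z], [wx, wy, wz]], ...]. A call has 1 to 5 rows; each row is the pose to reach, as a shift and turn from the pose commanded when the call began, along the tool's axes at that moment; what a row does not reach only later rows make up. A row lasts 1/12 s, in which the tool goes at most 41.7 mm and 7.16 degrees, less where a joint would pass 70% of its speed; a pose out of reach is approached as far as the arm can. A call with a gripper value outside its range is refused whole. "gripper" is the opening in per cent of the stroke, from 0 (shut) to 100 (fully open), set as the call begins (left out, the last holds). The fingers move at their own pace and stop on an object; "force" is the grip in N (left out, the last holds). Time passes only in rows, so rows that repeat a pose let the fingers close. It gives the time, the measured TCP pose, the force and the opening at its end, in the units of the state.
- get_obs(): the state, without advancing time (a new reading comes with each control period).
- read_camera(name): name is "scene" or "side" or "wrist"; returns the picture (400x640x3 uint8, red, green, blue); there is no depth.
- camera_info(name): a dict with "fx", "fy", "cx", "cy" (pixels), "rvec" (rotation vector, rad) and "tvec" (3), from world to camera coordinates, as OpenCV has them. Camera axes: x right, y down, z forward; pixel columns grow to the right and rows downward; lengths in m; the calibration is good to about 2 mm. A picture is of the moment at which its call begins: read the wrist's pose just before it. camera_info takes no time and is no camera call; for the wrist camera it gives the pose at the moment of the call.
- close_job(): hands the job in, once; it reports no verdict.
Trained networks look in the newest picture that a camera, given by its name, has taken for a name from the list of things; names that differ only in an ending like _2 or _b are one class to them, and where a whole thing is asked for, a point or a joint stands for the part that bears it (a point fixed in the world has none). Each returns a list of dicts, best first, with "p" (0 to 1); they miss things now and then, are a little off and sometimes report something else, mostly with a low value. They report only what shows in the picture. A call takes as long as a camera call. They do not tell look-alikes from the thing itself.
- find_in(target, camera): "extent" ([left, top, right, bottom] in pixels, round what is visible of it).
- masks_of(target, camera): "mask" (400x640 bool, what is visible of it) and "extent" ([left, top, right, bottom] in pixels, round what is visible of it).
- spot_point(target, camera): "uv" ([column, row] in pixels: a listed point, or the origin of a listed thing).
The state is a dict: "time": time; "joints": joint angles; "qvel": joint speeds; "tau": joint torques, N m; "tcp_pos": TCP position; "tcp_rot": TCP orientation; "ft_force": force on the tool from outside, world axes, zero at the start; "torque": the same for the moment, N m; "opening": finger opening in m.
Only numpy, scipy, OpenCV 4.12 (cv2) and the standard library are available. Lean on these libraries where they do the work, as an engineer would, in place of code of your own. Each camera call takes 0.05 s, during which the arm holds its last target.

### The job

Run the blue test on the rapid-test reader: lay the blue-ended and the red-ended cassette flat in the two carousel pockets, each in the pocket whose end stop has its colour, fully down and with its coloured end towards that stop, and let go of them. Then turn the carousel's wing knob clockwise, counting the clicks, to the third stop, which brings the blue cassette under the reading head, without running on past it. A spring drives the carousel back to its loading position when the knob is released, so finish while still holding the knob at the third stop; leave the used grey-ended cassette and everything else on the bench where it is.

Things in the scene. Friction and masses are not known exactly. Their poses are not given: they have to be found in the camera images.
- reader: Rapid-test reader, fixed. Round white base 310 mm across, 32 mm high; origin at its underside's centre, below the carousel axis. On its +y side a column (150 mm in x, y = 145 to 235 mm, 100 mm high) carries the reading head, a box 74 mm wide (x) overhanging the carousel from y = 165 to 55 mm at heights 71 to 118 mm. Dots on the rim mark the stops: one for the first, five for the fifth.
- carousel (a joint): Carousel angle, rad: 0 at the loading position (an end stop, its start), growing clockwise seen from above. A dark turntable 280 mm across, top 44 mm above the bench; pockets, hub and knob turn with it. Click stops every 0.419 rad (24 degrees); third at 1.257. A spring pulls it home with 0.08 to 0.11 N m, always beating the detents; turning takes up to 0.20 N m.
- knob: Black wing knob on the hub, turning with the carousel. Origin on its axis at the underside of a round skirt (48 mm across, 10 mm high), 128 mm above the bench. On the skirt stands the wing: 48 mm long (knob's x), 15 mm wide (y), top 45 mm above the origin, sides flat and free. A white line on top points to +x, which at the loading position lies 36 degrees anticlockwise of the reader's x.
- knob_grip (a point): Where to grip the knob: on the axis, mid-wing, 163 mm above the bench, 10 mm below the wing's top and 25 mm above the skirt; grip across the 15 mm width. Turned clockwise, the resisting torque falls to about 0.04 N m on nearing a stop and jumps to about 0.19 N m on reaching it: the click.
- pocket_blue: Pocket for the blue-ended cassette. Origin at its floor's centre, 46 mm above the bench, 95 mm from the carousel axis; x points outward to its blue end stop, z up. 1.5 mm spare on every side of a cassette, guides 5 mm high flaring outward, long sides open over the middle 44 mm for fingers. At the loading position its x lies 162 degrees anticlockwise of the reader's x.
- pocket_red: The same pocket with a red end stop, for the red-ended cassette; at the loading position its x lies 210 degrees anticlockwise of the reader's x.
- cassette_blue: Rapid-test cassette with a blue end: white plastic, 70 mm long (x), 20 mm wide (y), 6 mm thick, about 14 g. Origin at the centre of its underside; +x points to its coloured end (the last 17 mm), z up. It lies loose on the mat, result window up.
- cassette_red: The same cassette with a red end.
- cassette_grey: A used cassette of the same shape with a grey end, lying on the mat: leave it alone.
- mat: Thin green work mat on the bench, fixed, 240 x 290 x 3 mm; origin at the centre of its underside. The cassettes and the dropper bottle stand on it (3 mm above the bench).
- buffer: Small white dropper bottle with a red cap on the mat, 28 mm across, 62 mm high: leave it alone. Origin at the centre of its underside.
- tube_rack: Black rack of glass sample tubes, 62 x 170 mm, 97 mm high: leave it alone. Origin at the centre of its underside.
- tip_box_blue: Box of blue pipette tips, 83 x 122 mm, 62 mm high: leave it alone. Origin at the centre of its underside.
- tip_box_clear: Box of clear pipette tips, 83 x 122 mm, 62 mm high: leave it alone. Origin at the centre of its underside.
- carton: White and teal carton of new cassettes, 75 x 150 mm, 70 mm high: leave it alone. Origin at the centre of its underside.
Mind the look-alikes: they are no part of the job. What is shaped like the cassette_blue but brown is not meant. Leave any pink look-alike of the cassette_red alone.

How it is judged:
By the outcome, as a careful person would: the job done as asked, in the order asked, and still so for the second after the job is handed in, while the arm keeps its last pose, push and grip.
It also fails if it takes over 72 s, if anything falls off the work surface, if the arm or the gripper's body presses on something with over 40 N, if the wrist force passes 120 N, or if a joint passes its speed limit or range.

## Working session

There is one attempt and no reset: what is moved stays moved. The work goes in short steps, Python scripts to look and compute and a tool call to move; the robot and the scene stay as the last step left them, time stands still between calls to the robot, and variables do not carry over. Pictures are saved under pics/ and viewed, and the job is handed in when it is done.

Besides the shell and the picture viewer there is one more tool, called after "Emit:" by a JSON object that holds its "fn" and its "kwargs". servo_tool: Moves the arm, as the interface text tells. Its arguments: {"type":"object","properties":{"targets":{"type":"array"},"gripper":{"type":"number"},"force":{"type":"number"}},"required":["targets"]}

```bash
ls; mkdir -p pics
python3 - <<'E'
from rig import *
import cv2
print(get_obs())
for n in ["scene","side","wrist"]:
    im=read_camera(n); cv2.imwrite(f"pics/{n}0.png",im[:,:,::-1]); print(n,camera_info(n))
E
```

```text
pics
{'time': 0.0, 'joints': array([-1.35068773e+00,  3.09001981e-01,  1.63520397e+00, -6.71921023e-06,
        1.19971973e+00, -6.97082835e-02]), 'qvel': array([-0.00121849,  0.00154614, -0.00110967,  0.00109258,  0.0011026 ,
        0.00061143]), 'tau': array([-5.76502443e-04, -4.15259099e+01, -2.76663601e+01, -2.87161820e-04,
        1.02249265e-02, -7.15126262e-06]), 'tcp_pos': array([ 0.1784031 , -0.59816532,  0.24704063]), 'tcp_rot': array([-3.13926486e+00, -1.56258618e-04,  2.89819141e-01]), 'ft_force': array([-0.32089175, -0.07494969,  0.43006078]), 'torque': array([-0.05183861,  0.02248911, -0.02529803]), 'opening': 0.08542917230189076}
scene {'fx': 487.0438207650128, 'fy': 487.0438207650128, 'cx': 314.9616093733706, 'cy': 199.78254339403344, 'rvec': array([ 2.18540764,  1.32517837, -0.43267384]), 'tvec': array([-0.16809762, -0.30892521,  1.73361309])}
side {'fx': 457.46553441839126, 'fy': 457.46553441839126, 'cx': 320.5391247154293, 'cy': 198.59108330159327, 'rvec': array([ 0.89884119, -2.36975793,  1.22741678]), 'tvec': array([0.32278834, 0.32804045, 0.95740569])}
wrist {'fx': 350.8941522700355, 'fy': 350.8941522700355, 'cx': 323.1181942969248, 'cy': 191.85498783576597, 'rvec': array([-2.3038102 ,  1.71529838,  0.28139982]), 'tvec': array([-0.6222594 , -0.04152257,  0.38139151])}
```

View pics/scene0.png

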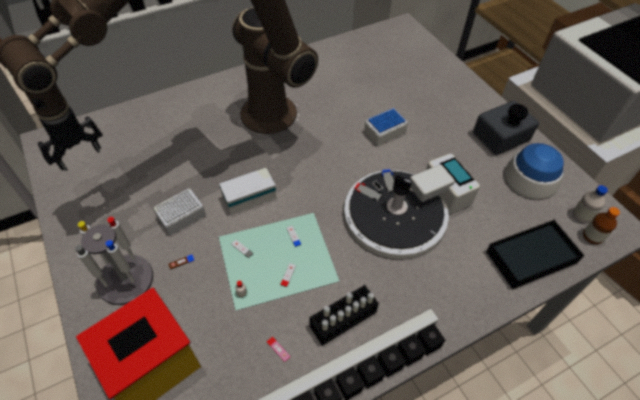

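View pics/side0.png

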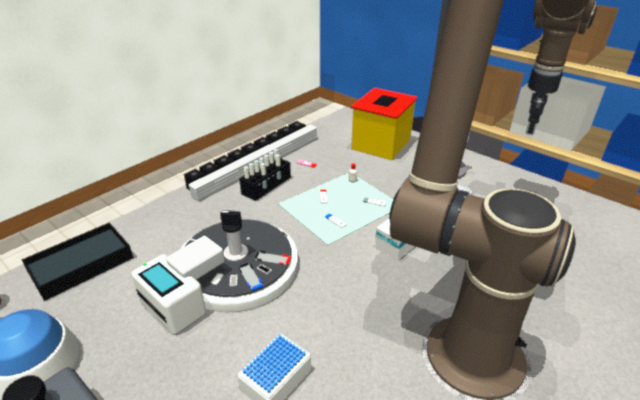

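View pics/wrist0.png

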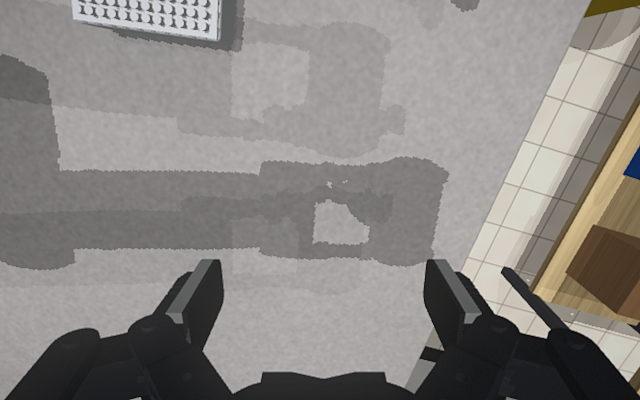

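The scene view shows the mat around (278,258), with the blue cassette at (294,236), red at (288,275) and grey at (242,248). The carousel is at (397,210). The brown look-alike is at (181,262) and the pink one at (278,348), both off the mat.

```bash
cat > h.py <<'E'
import numpy as np, cv2
from rig import *
from scipy.spatial.transform import Rotation as R
def cam(n):
    c=camera_info(n); K=np.array([[c['fx'],0,c['cx']],[0,c['fy'],c['cy']],[0,0,1]])
    return K,cv2.Rodrigues(c['rvec'])[0],np.array(c['tvec'])
def back(C,uv,z):
    K,Rm,t=C; uv=np.atleast_2d(np.asarray(uv,float))
    d=np.c_[uv,np.ones(len(uv))]@np.linalg.inv(K).T@Rm
    o=-Rm.T@t
    return o+d*((z-o[2])/d[:,2])[:,None]
def proj(C,P):
    K,Rm,t=C; p=(np.atleast_2d(P)@Rm.T+t)@K.T; return p[:,:2]/p[:,2:]
def tri(C1,u1,C2,u2):
    P=[c[0]@np.c_[c[1],c[2]] for c in (C1,C2)]
    X=cv2.triangulatePoints(P[0],P[1],np.array(u1,float).reshape(2,1),np.array(u2,float).reshape(2,1)); return (X[:3]/X[3]).ravel()
def up(im,box,s,name):
    l,t,r,b=box; cv2.imwrite(name,cv2.resize(im[t:b,l:r,::-1],None,fx=s,fy=s,interpolation=cv2.INTER_CUBIC))
E
python3 - <<'E'
from h import *
for n in ["scene","side"]:
    read_camera(n); C=cam(n)
    for t,z in [("cassette_blue",.003),("cassette_red",.003),("knob_grip",.163),("pocket_blue",.046),("pocket_red",.046),("reader",0),("mat",0),("knob",.128)]:
        for d in spot_point(t,n)[:3]: print(n,t,round(d['p'],2),np.round(d['uv'],1),np.round(back(C,d['uv'],z)[0],4))
print(get_obs()['time'])
E
python3 - <<'E'
from h import *
a=read_camera('scene'); up(a,(330,140,490,260),5,'pics/s1.png')
up(a,(215,205,345,305),6,'pics/s2.png')
E
```

```text
scene cassette_blue 0.69 [292.5 237.4] [ 0.5118 -0.1523  0.003 ]
scene cassette_blue 0.45 [182.3 259.3] [ 0.4343 -0.4598  0.003 ]
scene cassette_red 0.47 [277.7 346.3] [ 0.785  -0.3274  0.003 ]
scene cassette_red 0.46 [292.1 276. ] [ 0.6242 -0.2085  0.003 ]
scene knob_grip 0.69 [277.1 259.3] [ 0.6445 -0.2537  0.163 ]
scene knob_grip 0.62 [402.4 184. ] [0.5886 0.1508 0.163 ]
scene pocket_blue 0.62 [389.1 181.2] [0.4907 0.1886 0.046 ]
scene pocket_red 0.58 [369.6 190.7] [0.4947 0.1162 0.046 ]
scene reader 0.61 [397.6 211.7] [0.5743 0.1722 0.    ]
scene mat 0.84 [279.9 259.2] [ 0.5591 -0.2152  0.    ]
scene knob 0.73 [400.7 191.2] [0.5871 0.1524 0.128 ]
scene knob 0.7 [292.3 274.8] [ 0.6826 -0.2321  0.128 ]
side cassette_blue 0.45 [340.8 219.2] [ 0.502  -0.1693  0.003 ]
side cassette_red 0.46 [320.  195.4] [ 0.6274 -0.2197  0.003 ]
side cassette_red 0.44 [303.1 165.8] [ 0.789  -0.3144  0.003 ]
side knob_grip 0.74 [228.4 217.2] [0.5768 0.1624 0.163 ]
side pocket_blue 0.63 [249.9 275.9] [0.4897 0.1858 0.046 ]
side pocket_red 0.77 [275.  255.9] [0.4956 0.098  0.046 ]
side reader 0.66 [236.2 264.2] [0.586  0.1531 0.    ]
side knob 0.76 [232.  225.1] [0.5844 0.1502 0.128 ]
1.05
```

View pics/s1.png

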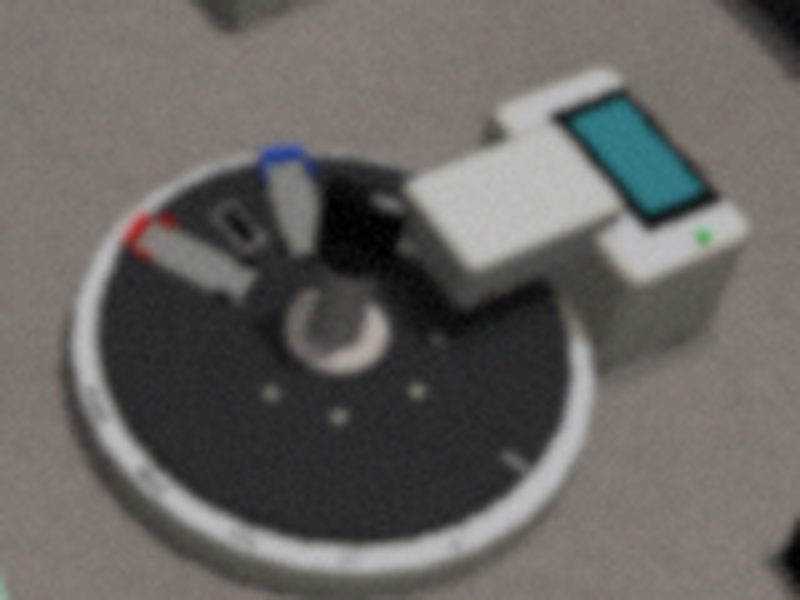

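View pics/s2.png

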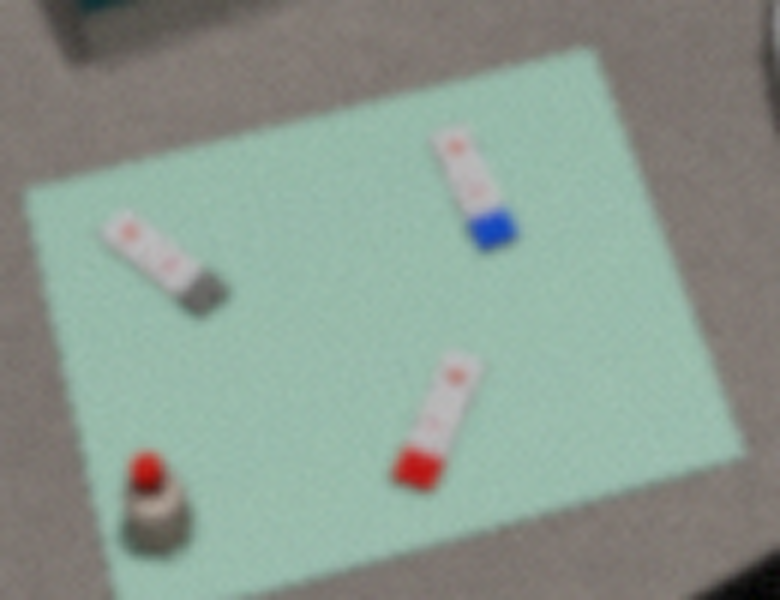

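```bash
cat >> h.py <<'E'
def go(x,y,z,yaw,obs=None,tilt=None):
    o=obs or get_obs(); Rt=R.from_euler('xyz',o['tcp_rot']); Rd=R.from_euler('xyz',[np.pi,0,yaw])
    d=Rt.inv().apply(np.array([x,y,z])-o['tcp_pos'])*1000; w=(Rt.inv()*Rd).as_rotvec()
    print('t %.2f pos %s yaw %.4f'%(o['time'],np.round(o['tcp_pos'],4),o['tcp_rot'][2]),'F',np.round(o['ft_force'],1),'T',np.round(o['torque'],3),'op %.4f'%o['opening'])
    print('MOVE',np.round(d,1).tolist(),np.round(w,4).tolist(),'rows %.1f'%max(np.linalg.norm(d)/41.7,np.degrees(np.linalg.norm(w))/7.16))
def camtool():
    o=get_obs(); K,Rm,t=cam('wrist'); Rt=R.from_euler('xyz',o['tcp_rot'])
    return Rt.inv().apply(-Rm.T@t-o['tcp_pos']), Rt.inv().as_matrix()@Rm.T
E
python3 - <<'E'
from h import *
p,M=camtool(); print(p); print(M)
C=cam('wrist'); print(back(C,[[323,192],[0,0],[640,0],[640,400],[0,400]],0))
go(.52,-.19,.27,-0.2)
E
```

```text
[ 0.08139345 -0.00131261 -0.12590046]
[[ 5.36978596e-04 -9.48764770e-01 -3.15982787e-01]
 [ 9.99999358e-01  8.24655828e-04 -7.76707326e-04]
 [ 9.97489595e-04 -3.15982168e-01  9.48764605e-01]]
[[ 0.13648819 -0.60964037  0.        ]
 [ 0.23294028 -0.26006057  0.        ]
 [ 0.40701824 -0.84312448  0.        ]
 [-0.03030585 -1.12222642  0.        ]
 [-0.28794698 -0.2636747   0.        ]]
t 1.10 pos [ 0.1786 -0.5989  0.2483] yaw 0.2898 F [-0.5 -0.4 -0.2] T [ 0.017 -0.011 -0.033] op 0.0854
MOVE [444.0, -294.3, -21.7] [-0.0001, -0.0, 0.4898] rows 12.8
```

Run:
```python
from h import *
print(back(cam('scene'),[[125,280],[100,235],[180,210],[248,188]],0).round(3),back(cam('scene'),[[100,235]],.15))
go(.55,-.19,.26,0)
```

```text
[[ 0.422 -0.62   0.   ]
 [ 0.244 -0.647  0.   ]
 [ 0.265 -0.411  0.   ]
 [ 0.281 -0.195  0.   ]] [[ 0.36432532 -0.6227898   0.15      ]]
t 1.10 pos [ 0.1786 -0.5989  0.2483] yaw 0.2898 F [-0.5 -0.4 -0.2] T [ 0.017 -0.011 -0.033] op 0.0854
MOVE [472.8, -285.7, -11.7] [-0.0001, -0.0, 0.2898] rows 13.3
```

Emit:
{"fn": "servo_tool", "kwargs": {"targets": [[[200, -120, -10], [0, 0, 0.12]], [[200, -120, -10], [0, 0, 0.12]], [[472, -285, -12], [0, 0, 0.29]], [[472, -285, -12], [0, 0, 0.29]], [[472, -285, -12], [0, 0, 0.29]]]}}

```text
time: 1.52
tcp_pos: [0.3187, -0.4447, 0.2543]
tcp_rot: [3.141, -0.0, -0.003]
ft_force: [0.7, -0.3, -0.5]
opening: 0.0854
```

```bash
python3 -c "
from h import *
go(.55,-.19,.26,0)"
```

```text
t 1.52 pos [ 0.3187 -0.4447  0.2543] yaw -0.0030 F [ 0.7 -0.3 -0.5] T [ 0.026 -0.05  -0.029] op 0.0854
MOVE [230.5, -255.3, -5.7] [0.0003, -0.0004, -0.003] rows 8.3
```

Emit:
{"fn": "servo_tool", "kwargs": {"targets": [[[230, -255, -6], [0, 0, 0]], [[230, -255, -6], [0, 0, 0]], [[230, -255, -6], [0, 0, 0]], [[230, -255, -6], [0, 0, 0]], [[230, -255, -6], [0, 0, 0]]]}}

```text
time: 1.93
tcp_pos: [0.4585, -0.2897, 0.2581]
tcp_rot: [3.141, -0.001, -0.0]
ft_force: [0.5, -1.6, 0.5]
opening: 0.0855
```

Emit:
{"fn": "servo_tool", "kwargs": {"targets": [[[90, -100, -2], [0, 0, 0]], [[90, -100, -2], [0, 0, 0]], [[90, -100, -2], [0, 0, 0]], [[90, -100, -2], [0, 0, 0]], [[90, -100, -2], [0, 0, 0]]]}}

```text
time: 2.35
tcp_pos: [0.5492, -0.1889, 0.2599]
tcp_rot: [-3.141, -0.001, 0.005]
ft_force: [-0.9, -0.0, 1.0]
opening: 0.0855
```

Run:
```python
from h import *
go(.55,-.19,.26,0)
im=read_camera('wrist'); cv2.imwrite('pics/w1.png',im[:,:,::-1]); C=cam('wrist'); print(get_obs()['time'])
```

```text
t 2.35 pos [ 0.5492 -0.1889  0.2599] yaw 0.0045 F [-0.9 -0.   1. ] T [-0.013  0.013  0.064] op 0.0855
MOVE [0.8, 1.1, -0.1] [-0.0002, -0.0009, 0.0045] rows 0.0
2.4
```

View pics/w1.png

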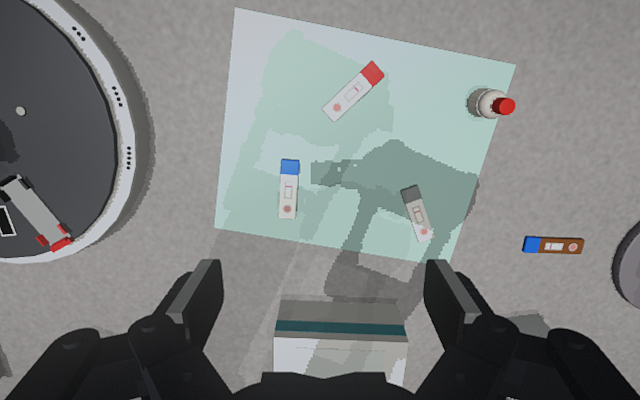

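The wrist view shows the blue cassette at (288,188) and red at (353,91), with grey at (417,213) and the brown look-alike off the mat at (554,245). I'll measure the poses from masks.

```bash
cat >> h.py <<'E'
def cass(n,im,C,seed,colour,z=.009,r=45,exp=None):
    """fit rectangle to cassette near seed px; colour 'b'/'r'"""
    hsv=cv2.cvtColor(im,cv2.COLOR_RGB2HSV).astype(int); H,S,V=hsv[...,0],hsv[...,1],hsv[...,2]
    col=((abs(H-112)<14)&(S>140)&(V>70)) if colour=='b' else (((H<8)|(H>172))&(S>140)&(V>70))
    yy,xx=np.mgrid[:400,:640]; near=(xx-seed[0])**2+(yy-seed[1])**2<r*r
    return col&near
def rectfit(mask,C,z):
    m=mask.astype(np.uint8); cs,_=cv2.findContours(m,cv2.RETR_EXTERNAL,cv2.CHAIN_APPROX_NONE); c=max(cs,key=cv2.contourArea)[:,0,:]
    P=back(C,c,z)[:,:2]*1000
    (cx,cy),(w,h),a=cv2.minAreaRect(P.astype(np.float32))
    if w<h: w,h,a=h,w,a+90
    return np.array([cx,cy])/1000,w,h,np.radians(a)
E
python3 - <<'E'
from h import *
im=read_camera('wrist'); C=cam('wrist')
for t,c in (("cassette_blue",'b'),("cassette_red",'r')):
    for d in masks_of(t,'wrist')[:4]:
        e=np.array(d['extent']); ctr=[(e[0]+e[2])/2,(e[1]+e[3])/2]
        ce,w,h,a=rectfit(d['mask'],C,.008)
        m=cass(t,im,C,ctr,c); ys,xs=np.nonzero(m)
        if len(xs)==0: print(t,'no col',ctr);continue
        p=back(C,[xs.mean(),ys.mean()],.009)[0,:2]; v=p-ce; 
        print(t,round(d['p'],2),np.round(e),ce.round(4),round(w,1),round(h,1),'ang %.3f'%a,'col ang %.3f off %.4f'%(np.arctan2(v[1],v[0]),np.linalg.norm(v)))
C=cam('wrist')
for i,t in enumerate(["pocket_red"]):
    for d in spot_point(t,'wrist')[:2]: print(t,round(d['p'],2),d['uv'],back(C,d['uv'],.046))
up(im,(250,40,450,250),3,'pics/w1z.png')
go(.5,-.16,.1,0)
E
```

```text
cassette_blue 0.82 [275. 156. 298. 218.] [ 0.5069 -0.1495] 72.6 21.8 ang 3.082 col ang -0.057 off 0.0264
cassette_blue 0.76 [521. 232. 584. 253.] [ 0.4384 -0.4626] 73.1 21.7 ang 1.545 col ang 1.541 off 0.0266
cassette_red 0.93 [323.  57. 382. 118.] [ 0.6132 -0.2184] 71.4 22.3 ang 2.318 col ang -0.821 off 0.0265
pocket_red 0.6 [33.4, 208.4] [[0.49616201 0.10926962 0.046     ]]
pocket_red 0.43 [350.2, 88.6] [[ 0.61500828 -0.21631784  0.046     ]]
t 2.60 pos [ 0.5463 -0.1928  0.2595] yaw -0.0023 F [-0.7 -0.4  0.8] T [-0.079  0.034 -0.012] op 0.0853
MOVE [-46.2, -32.8, 159.6] [0.0003, 0.0008, -0.0023] rows 4.1
```

View pics/w1z.png

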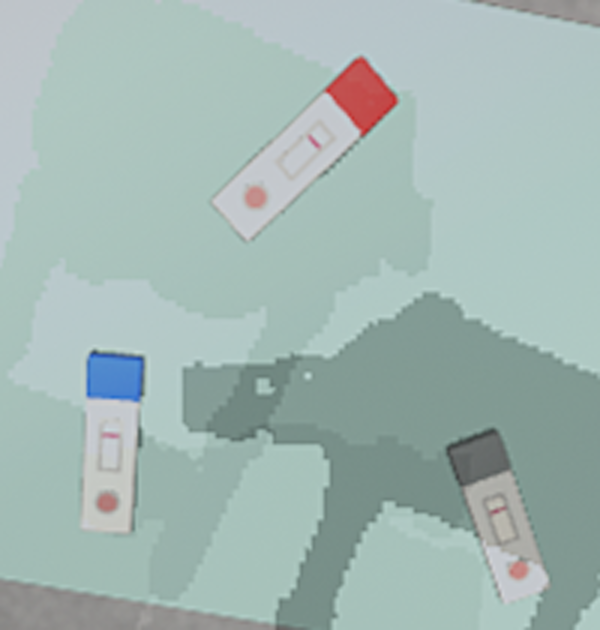

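Run:
```python
from h import *
for i in range(5):
    read_camera('wrist'); o=get_obs(); c=camera_info('wrist'); print(o['time'],o['tcp_pos'].round(4),o['tcp_rot'].round(4),np.round(o['joints'],4),o['qvel'].round(3),np.round(-cv2.Rodrigues(c['rvec'])[0].T@c['tvec'],4))
```

```text
2.65 [ 0.5464 -0.1929  0.2596] [ 3.1414e+00  5.0000e-04 -2.5000e-03] [-4.1430e-01  2.1080e-01  1.7325e+00 -5.0000e-04  1.1987e+00  1.1592e+00] [ 0.    -0.    -0.001  0.003  0.    -0.   ] [ 0.6274 -0.1918  0.3855]
2.7 [ 0.5465 -0.1928  0.2597] [ 3.1414e+00  3.0000e-04 -2.5000e-03] [-4.1410e-01  2.1080e-01  1.7323e+00 -3.0000e-04  1.1987e+00  1.1593e+00] [ 0.004  0.001 -0.003  0.002  0.001  0.002] [ 0.6275 -0.1917  0.3856]
2.75 [ 0.5466 -0.1926  0.2597] [ 3.1415e+00  2.0000e-04 -2.4000e-03] [-4.1390e-01  2.1090e-01  1.7321e+00 -2.0000e-04  1.1987e+00  1.1594e+00] [ 0.007  0.001 -0.002  0.001 -0.    -0.   ] [ 0.6277 -0.1916  0.3856]
2.8 [ 0.5468 -0.1925  0.2598] [ 3.1415e+00  1.0000e-04 -2.1000e-03] [-4.1350e-01  2.1100e-01  1.7320e+00 -2.0000e-04  1.1987e+00  1.1594e+00] [ 0.009  0.004 -0.004  0.002 -0.001  0.002] [ 0.6278 -0.1914  0.3857]
2.85 [ 0.5469 -0.1923  0.2598] [ 3.1415e+00  0.0000e+00 -1.8000e-03] [-4.1310e-01  2.1110e-01  1.7318e+00 -1.0000e-04  1.1987e+00  1.1595e+00] [ 0.009  0.004 -0.002 -0.001 -0.001 -0.001] [ 0.6279 -0.1911  0.3857]
```

```bash
python3 -c "
from h import *
go(.511,-.1497,.11,-.058)"
```

```text
t 2.85 pos [ 0.5469 -0.1923  0.2598] yaw -0.0018 F [-1.   0.2  0.5] T [ 0.028 -0.006  0.022] op 0.0852
MOVE [-36.0, -42.5, 149.8] [0.0001, 0.0, 0.0562] rows 3.8
```

Emit:
{"fn": "servo_tool", "kwargs": {"targets": [[[-37, -41, 150], [0, 0, 0.056]], [[-37, -41, 150], [0, 0, 0.056]], [[-37, -41, 150], [0, 0, 0.056]], [[-37, -41, 150], [0, 0, 0.056]], [[-37, -41, 150], [0, 0, 0.056]]], "gripper": 60, "force": 30}}

```text
time: 3.27
tcp_pos: [0.5021, -0.1468, 0.1024]
tcp_rot: [-3.136, 0.017, -0.056]
ft_force: [-1.7, 0.9, -1.6]
opening: 0.0513
```

```bash
cat > m.py <<'E'
from h import *
import sys
def meas(t,c,z=.008,k=0,off=.004):
    im=read_camera('wrist'); C=cam('wrist'); 
    for d in masks_of(t,'wrist')[:3]:
        e=np.array(d['extent']); ctr=[(e[0]+e[2])/2,(e[1]+e[3])/2]
        ce,w,h,a=rectfit(d['mask'],C,z)
        m=cass(t,im,C,ctr,c,r=120); ys,xs=np.nonzero(m)
        if len(xs)==0: print(t,'no col',ctr);continue
        p=back(C,[xs.mean(),ys.mean()],z)[0,:2]; v=p-ce; 
        print(t,round(d['p'],2),np.round(e),ce.round(4),round(w,1),round(h,1),'ang %.3f'%a,'col ang %.3f off %.4f'%(np.arctan2(v[1],v[0]),np.linalg.norm(v)))
    return im
E
python3 - <<'E'
from m import *
go(.511,-.1497,.11,-.058)
read_camera('wrist');read_camera('wrist')
im=meas('cassette_blue','b')
go(.511,-.1497,.11,-.058)
cv2.imwrite('pics/w2.png',im[:,:,::-1])
E
```

```text
t 3.27 pos [ 0.5021 -0.1468  0.1024] yaw -0.0559 F [-1.7  0.9 -1.6] T [0.003 0.111 0.036] op 0.0513
MOVE [8.9, 2.4, -7.7] [-0.0058, 0.017, 0.002] rows 0.3
cassette_blue 0.71 [308. 152. 339. 250.] [ 0.5094 -0.1491] 72.4 20.7 ang 3.057 col ang -0.079 off 0.0270
t 3.47 pos [ 0.5134 -0.152   0.1125] yaw -0.0565 F [ 0.1 -0.6 -0.7] T [-0.02  -0.048 -0.002] op 0.0514
MOVE [-2.6, -2.1, 2.4] [0.002, -0.0057, 0.0015] rows 0.1
```

View pics/w2.png

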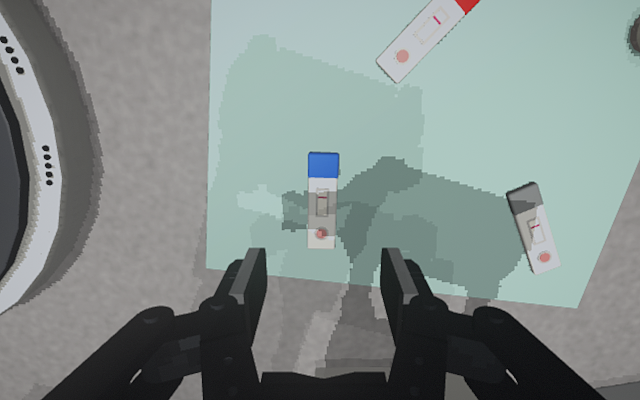

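Run:
```python
from m import *
for i in range(3): read_camera('wrist')
meas('cassette_blue','b')
go(.5125,-.1495,.045,-.07)
```

```text
cassette_blue 0.81 [308. 158. 338. 254.] [ 0.5071 -0.1485] 70.4 21.0 ang 3.070 col ang -0.047 off 0.0264
cassette_blue no col [np.float64(16.95), np.float64(180.45)]
t 3.72 pos [ 0.5122 -0.1513  0.1117] yaw -0.0566 F [ 0.2  0.5 -0.2] T [-0.017 -0.028 -0.053] op 0.0513
MOVE [-0.1, -1.9, 66.7] [0.0012, -0.0038, 0.0134] rows 1.6
```

Emit:
{"fn": "servo_tool", "kwargs": {"targets": [[[-1, -2, 20], [0, 0, 0.005]], [[-1, -2, 40], [0, 0, 0.005]], [[-1, -2, 60], [0, 0, 0.005]], [[-1, -2, 67], [0, 0, 0.005]], [[-1, -2, 67], [0, 0, 0.005]]], "gripper": 36}}

```text
time: 4.13
tcp_pos: [0.5082, -0.1479, 0.0413]
tcp_rot: [-3.14, 0.003, -0.061]
ft_force: [0.5, 0.1, -0.1]
opening: 0.0309
```

Run:
```python
from m import *
for i in range(3): read_camera('wrist')
im=meas('cassette_blue','b')
go(.5115,-.149,.0215,-.06)
cv2.imwrite('pics/w3.png',im[:,:,::-1])
```

```text
cassette_blue 0.69 [304. 182. 348. 310.] [ 0.5078 -0.1481] 72.2 21.3 ang 3.064 col ang -0.075 off 0.0264
t 4.38 pos [ 0.5109 -0.1488  0.0442] yaw -0.0612 F [-0.1  0.7  0.2] T [ 0.005 -0.029  0.014] op 0.0308
MOVE [0.6, 0.1, 22.7] [0.0009, -0.0028, -0.0012] rows 0.5
```

View pics/w3.png

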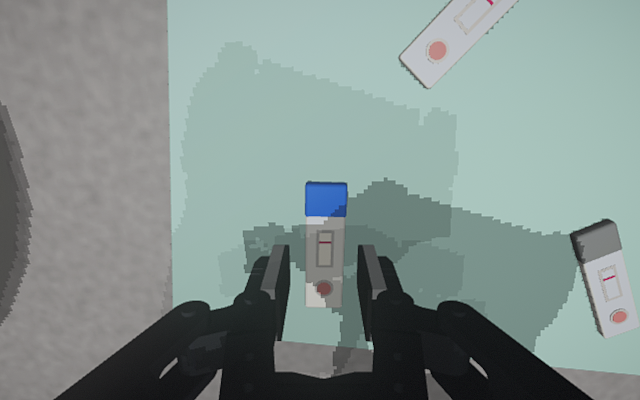

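Aligned: the cassette at (326,245) lies centred between the fingers. I'll descend slowly to z≈0.022.

Emit:
{"fn": "servo_tool", "kwargs": {"targets": [[[0, 0, 8], [0, 0, 0]], [[0, 0, 15], [0, 0, 0]], [[0, 0, 20], [0, 0, 0]], [[0, 0, 22], [0, 0, 0]], [[0, 0, 22], [0, 0, 0]]]}}

```text
time: 4.8
tcp_pos: [0.509, -0.1481, 0.0199]
tcp_rot: [-3.141, 0.002, -0.061]
ft_force: [-0.0, -0.4, -0.4]
opening: 0.0308
```

Emit:
{"fn": "servo_tool", "kwargs": {"targets": [[[0, 0, 0], [0, 0, 0]], [[0, 0, 0], [0, 0, 0]]]}}

```text
time: 4.97
tcp_pos: [0.5095, -0.1483, 0.0206]
tcp_rot: [-3.142, 0.0, -0.061]
ft_force: [-0.7, 0.6, -0.0]
opening: 0.0308
```

Emit:
{"fn": "servo_tool", "kwargs": {"targets": [[[0, 0, 0], [0, 0, 0]], [[0, 0, 0], [0, 0, 0]], [[0, 0, 0], [0, 0, 0]], [[0, 0, 0], [0, 0, 0]], [[0, 0, 0], [0, 0, 0]]], "gripper": 10, "force": 30}}

```text
time: 5.38
tcp_pos: [0.5098, -0.1484, 0.0209]
tcp_rot: [3.141, -0.0, -0.061]
ft_force: [0.5, -0.3, 1.0]
opening: 0.0189
```

Emit:
{"fn": "servo_tool", "kwargs": {"targets": [[[0, 0, -10], [0, 0, 0]], [[0, 0, -30], [0, 0, 0]], [[0, 0, -60], [0, 0, 0]], [[0, 0, -80], [0, 0, 0]], [[0, 0, -80], [0, 0, 0]]]}}

```text
time: 5.8
tcp_pos: [0.5133, -0.1497, 0.1059]
tcp_rot: [3.139, -0.009, -0.061]
ft_force: [0.3, -0.4, 1.2]
opening: 0.0189
```

Run:
```python
from m import *
for i in range(3): im=read_camera('wrist')
go(.5,.17,.2,-.06)
up(im,(220,150,440,320),3,'pics/w4.png')
```

```text
t 5.95 pos [ 0.5093 -0.1482  0.1009] yaw -0.0612 F [-0.4 -0.1 -0.5] T [0.018 0.014 0.006] op 0.0194
MOVE [-28.7, -317.1, -99.1] [-0.0, 0.0001, -0.0012] rows 8.0
```

View pics/w4.png

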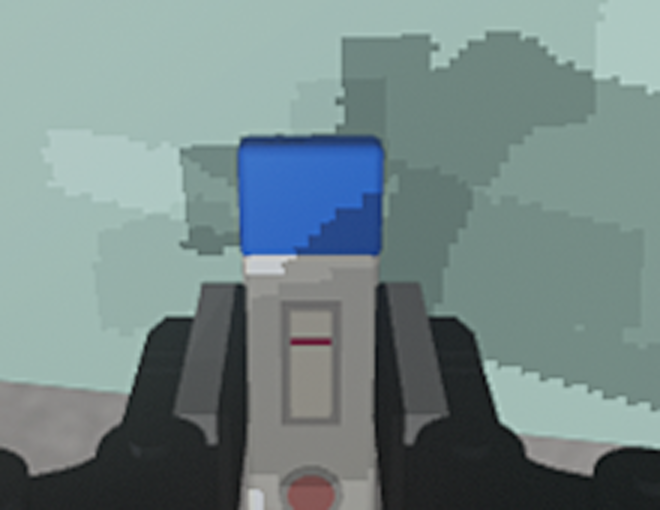

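```bash
cat >> m.py <<'E'
def held(colour,seed,tz=.0119,r=60):
    o=get_obs(); im=read_camera('wrist'); K,_,_=cam('wrist'); p,M=np.array([.08139,-.00131,-.1259]),None
    # tool-frame camera
    p,M=camtool()
    m=cass('',im,None,seed,colour,r=r).astype(np.uint8)
    n,l,st,_=cv2.connectedComponentsWithStats(m); k=1+np.argmax(st[1:,4]); m=(l==k)
    ys,xs=np.nonzero(m)
    uv=np.c_[xs,ys].astype(float); d=np.c_[uv,np.ones(len(uv))]@np.linalg.inv(K).T@M.T
    q=p+d*((tz-p[2])/d[:,2])[:,None]
    q=q[:,:2]*1000
    (c,s,a)=cv2.minAreaRect(q.astype(np.float32))
    print('n',len(xs),'tool x range',np.percentile(q[:,0],[0,1,50,99,100]).round(1),'y range',np.percentile(q[:,1],[0,1,50,99,100]).round(1),'rect',np.round(c,1),np.round(s,1),round(a,1))
    # back edge (boundary) by column fit
    for pc in ('min','max'):
        e=[]
        for col in range(xs.min()+5,xs.max()-4):
            qq=q[xs==col]
            if len(qq): e.append([np.median(qq[:,1]), qq[:,0].min() if pc=='min' else qq[:,0].max()])
        e=np.array(e); f=np.polyfit(e[:,0],e[:,1],1); print(pc,'edge x at y=0: %.2f slope %.3f'%(f[1],f[0]))
    return im
E
python3 - <<'E'
from m import *
held('b',(324,215))
E
```

```text
n 1845 tool x range [15.8 15.8 24.7 33.2 33.2] y range [-11.5 -11.3  -1.4   8.4   8.7] rect [24.5 -1.4] [20.2 17.3] 89.9
min edge x at y=0: 15.83 slope 0.001
max edge x at y=0: 33.17 slope 0.001
```

Run:
```python
from m import *
go(.505,-.07,.19,.56)
```

```text
t 6.00 pos [ 0.5086 -0.148   0.1   ] yaw -0.0612 F [-0.4  0.2 -1. ] T [-0.007  0.    -0.048] op 0.0190
MOVE [-8.5, -77.6, -89.9] [-0.0011, 0.0015, -0.6212] rows 5.0
```

Emit:
{"fn": "servo_tool", "kwargs": {"targets": [[[-1, -10, -20], [0, 0, -0.124]], [[-3, -28, -45], [0, 0, -0.248]], [[-5, -46, -70], [0, 0, -0.372]], [[-7, -64, -85], [0, 0, -0.496]], [[-8, -78, -90], [0, 0, -0.62]]]}}

```text
time: 6.42
tcp_pos: [0.5069, -0.0691, 0.1921]
tcp_rot: [3.141, -0.001, 0.565]
ft_force: [0.5, -0.9, -0.1]
opening: 0.0189
```

Run:
```python
from m import *
go(.50,.0,.20,1.18)
```

```text
t 6.42 pos [ 0.5069 -0.0691  0.1921] yaw 0.5650 F [ 0.5 -0.9 -0.1] T [0.025 0.018 0.008] op 0.0189
MOVE [31.2, -62.0, -7.9] [0.0013, -0.0011, -0.615] rows 4.9
```

Emit:
{"fn": "servo_tool", "kwargs": {"targets": [[[6, -12, -2], [0, 0, -0.124]], [[12, -25, -4], [0, 0, -0.248]], [[18, -37, -6], [0, 0, -0.372]], [[25, -50, -8], [0, 0, -0.496]], [[31, -62, -8], [0, 0, -0.62]]]}}

```text
time: 6.83
tcp_pos: [0.4986, -0.0001, 0.1973]
tcp_rot: [-3.139, 0.001, 1.185]
ft_force: [-0.3, 0.6, -0.3]
opening: 0.0187
```

Run:
```python
from m import *
go(.49,.06,.20,1.8)
```

```text
t 6.83 pos [ 4.986e-01 -1.000e-04  1.973e-01] yaw 1.1849 F [-0.3  0.6 -0.3] T [-0.004 -0.056  0.014] op 0.0187
MOVE [52.5, -30.6, -2.7] [-0.0032, -0.0001, -0.6151] rows 4.9
```

Emit:
{"fn": "servo_tool", "kwargs": {"targets": [[[10, -6, 0], [0, 0, -0.124]], [[21, -12, 0], [0, 0, -0.248]], [[32, -18, 0], [0, 0, -0.372]], [[42, -25, 0], [0, 0, -0.496]], [[53, -31, 0], [0, 0, -0.62]]]}}

```text
time: 7.25
tcp_pos: [0.4897, 0.0603, 0.1968]
tcp_rot: [-3.137, -0.001, 1.805]
ft_force: [0.9, 0.4, -0.5]
opening: 0.0188
```

Run:
```python
from m import *
go(.485,.12,.20,2.42)
```

```text
t 7.25 pos [0.4897 0.0603 0.1968] yaw 1.8049 F [ 0.9  0.4 -0.5] T [-0.024 -0.051 -0.005] op 0.0188
MOVE [59.1, 9.3, -3.2] [-0.0038, -0.0021, -0.6151] rows 4.9
```

Emit:
{"fn": "servo_tool", "kwargs": {"targets": [[[12, 2, 0], [0, 0, -0.124]], [[24, 4, 0], [0, 0, -0.248]], [[36, 6, 0], [0, 0, -0.372]], [[48, 8, 0], [0, 0, -0.496]], [[59, 9, 0], [0, 0, -0.62]]]}}

```text
time: 7.67
tcp_pos: [0.4854, 0.1198, 0.1968]
tcp_rot: [-3.139, -0.003, 2.425]
ft_force: [0.8, 0.4, 0.4]
opening: 0.0189
```

Run:
```python
from m import *
go(.470,.194,.185,2.8274)
im=read_camera('wrist'); cv2.imwrite('pics/w5.png',im[:,:,::-1])
```

```text
t 7.67 pos [0.4854 0.1198 0.1968] yaw 2.4250 F [0.8 0.4 0.4] T [-0.011  0.001  0.067] op 0.0189
MOVE [60.3, 45.8, 11.8] [-0.0024, -0.0031, -0.4024] rows 3.2
```

View pics/w5.png

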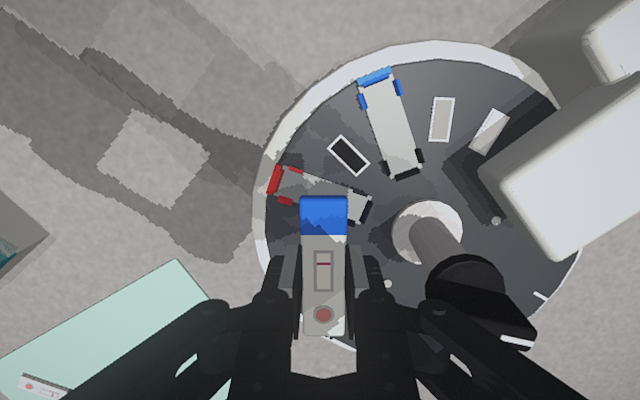

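Run:
```python
from m import *
im=read_camera('wrist');C=cam('wrist')
cv2.imwrite('pics/raw5.png',im[:,:,::-1]); np.savez('c5.npz',K=C[0],R=C[1],t=C[2])
up(im,(330,50,450,200),4,'pics/w5z.png'); up(im,(250,150,390,240),5,'pics/w5r.png')
for t in ("pocket_blue","pocket_red","reader","knob","knob_grip"):
    for d in spot_point(t,'wrist')[:2]: print(t,round(d['p'],2),np.round(d['uv'],1),back(C,d['uv'],dict(reader=0,knob=.128,knob_grip=.163).get(t,.046))[0].round(4))
```

```text
pocket_blue 0.93 [392.5 130.9] [0.4908 0.1889 0.046 ]
pocket_red 0.89 [324.7 197. ] [0.497  0.1127 0.046 ]
reader 0.61 [414. 211.] [0.5781 0.1589 0.    ]
knob 0.68 [460.3 287. ] [0.579  0.1564 0.128 ]
knob_grip 0.66 [482.7 320. ] [0.5766 0.1571 0.163 ]
```

View pics/w5z.png

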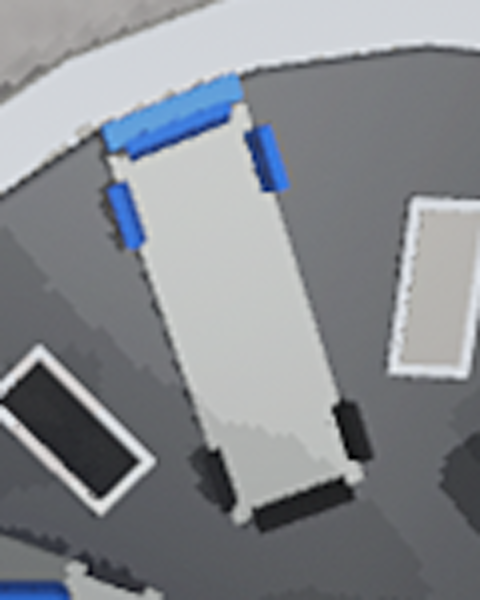

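View pics/w5r.png

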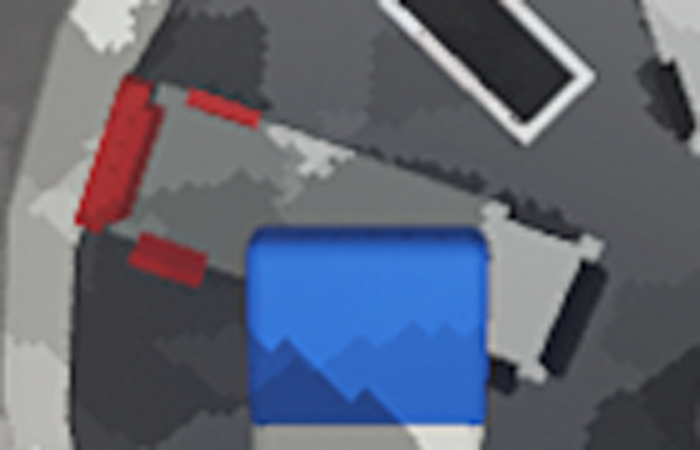

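Run:
```python
from m import *
d=np.load('c5.npz');C=(d['K'],d['R'],d['t'])
q=np.array([[110,160],[245,108],[358,478],[240,518]])/4+[330,50]
P=back(C,q,.046); print(P.round(4)); print('mean',P.mean(0).round(4)); 
for a,b in ((3,0),(2,1),(2,3),(1,0)): v=P[b]-P[a]; print(np.linalg.norm(v[:2])*1e3, np.degrees(np.arctan2(v[1],v[0])))
# red
q=np.array([[80,230],[160,85],[600,240],[535,380]])/5+[250,150]
P=back(C,q,.046); print(P.round(4)); print('mean',P.mean(0).round(4)); 
for a,b in ((3,0),(2,1)): v=P[b]-P[a]; print(np.linalg.norm(v[:2])*1e3, np.degrees(np.arctan2(v[1],v[0])))
```

```text
[[0.4488 0.1879 0.046 ]
 [0.4583 0.2129 0.046 ]
 [0.5301 0.1863 0.046 ]
 [0.5209 0.163  0.046 ]]
mean [0.4895 0.1875 0.046 ]
76.3200911874738 160.92962821817642
76.58495890688795 159.61685965507513
24.978340051274607 -111.43668335398844
26.723189487286348 -110.75700293654586
[[0.464  0.0764 0.046 ]
 [0.4547 0.1036 0.046 ]
 [0.5226 0.1405 0.046 ]
 [0.5351 0.1161 0.046 ]]
mean [0.4941 0.1092 0.046 ]
81.44869446537817 -150.78491522549675
77.33041010573119 -151.43196791613758
```

Run:
```python
from m import *
go(.488,.1887,.13,2.803)
```

```text
t 8.02 pos [0.4866 0.1187 0.1982] yaw 2.4166 F [-0.1 -1.   0.9] T [0.01  0.005 0.011] op 0.0188
MOVE [45.3, 53.4, 68.2] [-0.0009, -0.0006, -0.3864] rows 3.1
```

Emit:
{"fn": "servo_tool", "kwargs": {"targets": [[[10, 12, 15], [0, 0, -0.1]], [[22, 26, 33], [0, 0, -0.2]], [[34, 40, 51], [0, 0, -0.3]], [[45, 53, 68], [0, 0, -0.386]], [[45, 53, 68], [0, 0, -0.386]]]}}

```text
time: 8.43
tcp_pos: [0.4857, 0.1897, 0.1274]
tcp_rot: [-3.139, -0.005, 2.807]
ft_force: [-0.4, -0.1, -0.5]
opening: 0.0189
```

Run:
```python
from m import *
for i in range(4): im=read_camera('wrist')
C=cam('wrist'); np.savez('c6.npz',K=C[0],R=C[1],t=C[2])
go(.488,.1887,.13,2.803)
cv2.imwrite('pics/w6.png',im[:,:,::-1])
up(im,(250,120,410,270),4,'pics/w6z.png')
```

```text
t 8.63 pos [0.4888 0.1882 0.1315] yaw 2.8027 F [ 0.5 -0.4  0.1] T [ 0.007 -0.038 -0.039] op 0.0187
MOVE [1.0, 0.2, 1.5] [0.0003, 0.0012, -0.0003] rows 0.0
```

View pics/w6.png

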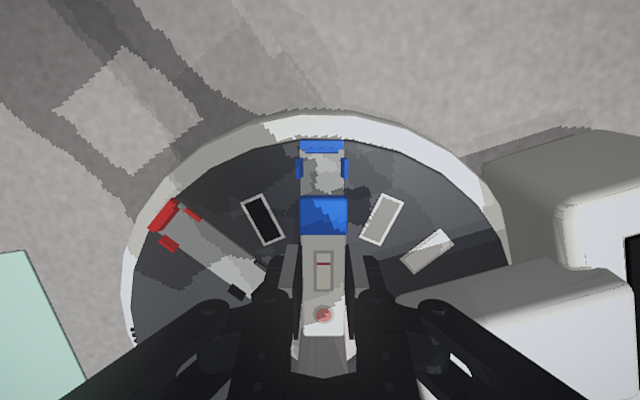

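View pics/w6z.png

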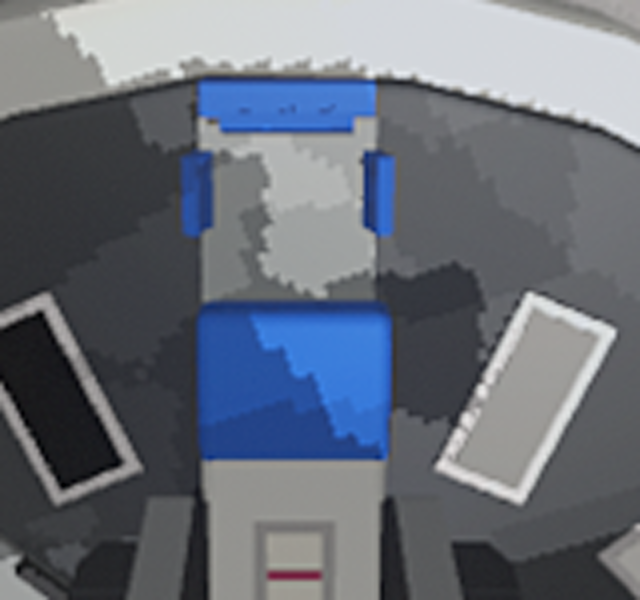

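```bash
cat >> m.py <<'E'
def tool_of(uv,tz):
    """pixel -> tool xy (mm) on plane tool z=tz (m)"""
    K,_,_=cam('wrist'); p,M=camtool(); uv=np.atleast_2d(np.asarray(uv,float))
    d=np.c_[uv,np.ones(len(uv))]@np.linalg.inv(K).T@M.T
    return ((p+d*((tz-p[2])/d[:,2])[:,None])[:,:2]*1000).round(2)
E
python3 - <<'E'
from m import *
o=get_obs(); tz=o['tcp_pos'][2]-.046; print(tz)
f=lambda x,y:(250+x/4,120+y/4)
print('stop foot',tool_of([f(288,131)],tz),'stop top outer/inner',tool_of([f(288,82),f(288,120)],tz-.006))
print('plate edges',tool_of([f(200,250),f(377,250)],tz),'guides',tool_of([f(212,200),f(365,200)],tz))
im=held('b',(323,215))
E
```

```text
0.08553792231619327
stop foot [[36.85  0.68]] stop top outer/inner [[45.46  0.69]
 [39.79  0.69]]
plate edges [[ 17.82 -13.18]
 [ 17.83  14.67]] guides [[ 25.95 -11.15]
 [ 25.95  12.65]]
n 1880 tool x range [17.  17.  25.8 34.3 34.8] y range [-9.  -8.8  1.2 11.3 11.5] rect [25.9  1.2] [17.8 20.5] 0.0
min edge x at y=0: 16.99 slope -0.000
max edge x at y=0: 34.32 slope 0.000
```

Emit:
{"fn": "servo_tool", "kwargs": {"targets": [[[1, -0.5, 15], [0, 0, 0]], [[1, -0.5, 30], [0, 0, 0]], [[1, -0.5, 45], [0, 0, 0]], [[1, -0.5, 55], [0, 0, 0]], [[1, -0.5, 55], [0, 0, 0]]]}}

```text
time: 9.1
tcp_pos: [0.4859, 0.1876, 0.0745]
tcp_rot: [-3.14, -0.002, 2.803]
ft_force: [-0.1, -0.7, -0.3]
opening: 0.0189
```

Run:
```python
from m import *
for i in range(5): im=read_camera('wrist')
go(.4872,.1886,.064,2.803)
cv2.imwrite('pics/w7.png',im[:,:,::-1])
up(im,(250,120,410,270),4,'pics/w7z.png')
```

```text
t 9.35 pos [0.4881 0.1889 0.0769] yaw 2.8045 F [ 0.8 -0.1 -0.2] T [-0.01   0.013 -0.022] op 0.0186
MOVE [0.8, -0.6, 12.9] [0.0014, 0.002, 0.0015] rows 0.3
```

View pics/w7z.png

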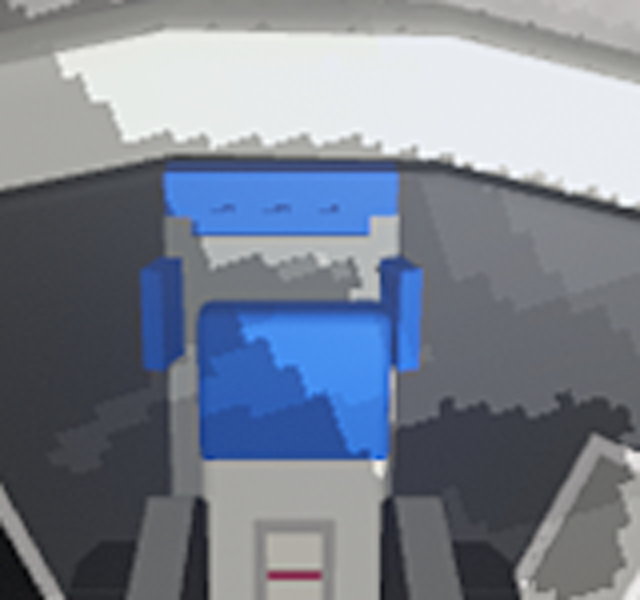

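Run:
```python
from m import *
o=get_obs(); tz=o['tcp_pos'][2]-.046; print(tz)
f=lambda x,y:(250+x/4,120+y/4)
print('stop foot',tool_of([f(282,234)],tz))
print('plate edges',tool_of([f(165,250),f(400,250)],tz),tool_of([f(170,480),f(393,480)],tz),'guides',tool_of([f(183,300),f(382,300)],tz))
im=held('b',(323,215))
```

```text
0.030916627468129468
stop foot [[36.37  0.09]]
plate edges [[ 34.42 -13.56]
 [ 34.43  13.86]] [[  4.78 -13.78]
 [  4.78  13.73]] guides [[ 28.25 -11.61]
 [ 28.26  11.89]]
n 2063 tool x range [17.  17.  26.7 38.2 39.5] y range [-8.7 -8.5  2.5 14.  14.3] rect [28.3  2.8] [23.  22.6] 90.0
min edge x at y=0: 17.10 slope 0.209
max edge x at y=0: 34.42 slope 0.151
```

Emit:
{"fn": "servo_tool", "kwargs": {"targets": [[[0.7, -1.2, 3], [0, 0, 0]], [[0.7, -1.2, 6], [0, 0, 0]], [[0.7, -1.2, 6], [0, 0, 0]], [[0.7, -1.2, 6], [0, 0, 0]], [[0.7, -1.2, 6], [0, 0, 0]]]}}

```text
time: 9.82
tcp_pos: [0.4858, 0.1878, 0.0696]
tcp_rot: [-3.141, -0.0, 2.805]
ft_force: [-0.6, -0.5, 0.5]
opening: 0.019
```

Run:
```python
from m import *
for i in range(3): im=read_camera('wrist')
go(.4872,.1886,.064,2.803)
cv2.imwrite('pics/w8.png',im[:,:,::-1])
up(im,(250,120,410,270),4,'pics/w8z.png')
```

```text
t 9.97 pos [0.486  0.1879 0.0698] yaw 2.8048 F [0.6 0.1 0.3] T [-0.038  0.007  0.004] op 0.0187
MOVE [-0.9, 1.1, 5.8] [0.0001, 0.0001, 0.0018] rows 0.1
```

View pics/w8z.png

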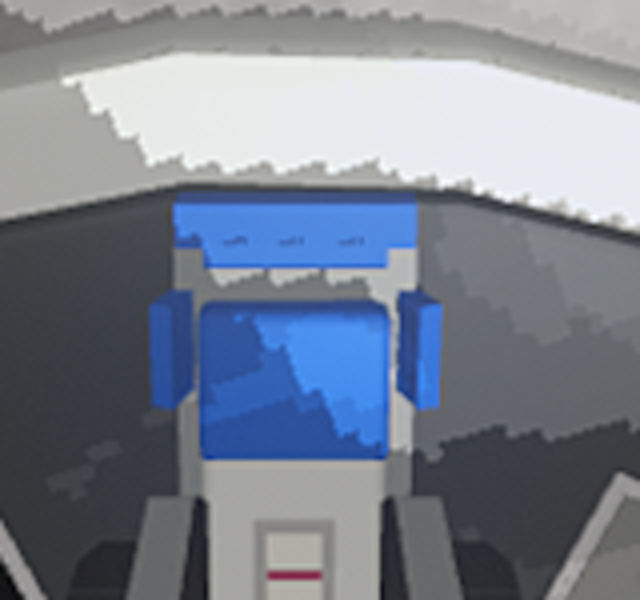

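Run:
```python
from m import *
o=get_obs(); tz=o['tcp_pos'][2]-.046; print(tz)
f=lambda x,y:(250+x/4,120+y/4)
print('stop foot',tool_of([f(295,267)],tz),'guides',tool_of([f(193,350),f(398,350)],tz))
print('tip',tool_of([f(295,300),f(295,305),f(295,460),f(200,400),f(389,400)],.0119))
```

```text
0.023771098006338934
stop foot [[34.62  1.59]] guides [[ 24.68 -10.03]
 [ 24.69  13.35]]
tip [[34.79  1.56]
 [34.24  1.56]
 [16.54  1.58]
 [23.55 -8.53]
 [23.55 11.56]]
```

Emit:
{"fn": "servo_tool", "kwargs": {"targets": [[[-0.9, 0, 0], [0, 0, 0]], [[-0.9, 0, 1], [0, 0, 0]], [[-0.9, 0, 2], [0, 0, 0]], [[-0.9, 0, 3], [0, 0, 0]], [[-0.9, 0, 3], [0, 0, 0]]]}}

```text
time: 10.38
tcp_pos: [0.4866, 0.1874, 0.0664]
tcp_rot: [-3.141, -0.0, 2.805]
ft_force: [0.2, 0.3, -0.1]
opening: 0.0189
```

Run:
```python
from m import *
for i in range(2): im=read_camera('wrist')
go(.4868,.1876,.064,2.803)
up(im,(250,120,410,270),4,'pics/w9z.png')
```

```text
t 10.48 pos [0.4867 0.1875 0.0666] yaw 2.8048 F [-0.8  0.1 -0.3] T [-0.032 -0.008 -0.065] op 0.0189
MOVE [-0.1, 0.1, 2.6] [-0.0001, -0.0002, 0.0018] rows 0.1
```

View pics/w9z.png

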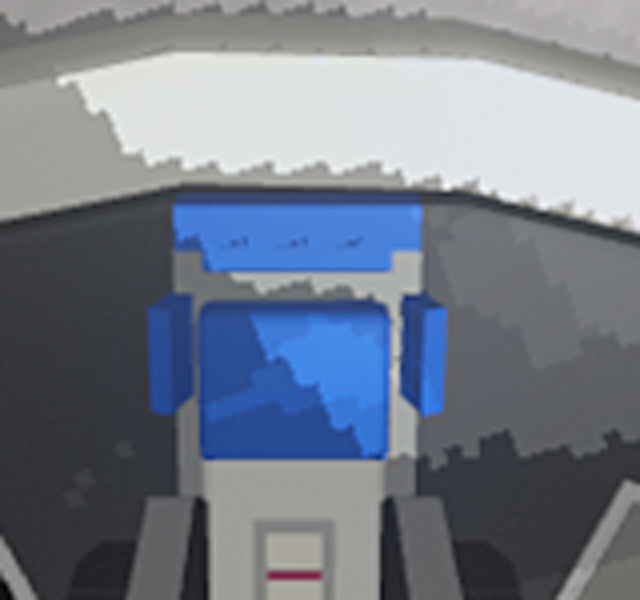

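Emit:
{"fn": "servo_tool", "kwargs": {"targets": [[[0, 0, 1], [0, 0, 0]], [[0, 0, 2], [0, 0, 0]], [[0, 0, 2.6], [0, 0, 0]], [[0, 0, 2.6], [0, 0, 0]]]}}

```text
time: 10.82
tcp_pos: [0.4866, 0.1875, 0.0639]
tcp_rot: [-3.141, -0.0, 2.805]
ft_force: [-0.1, -0.1, 0.2]
opening: 0.0185
```

Emit:
{"fn": "servo_tool", "kwargs": {"targets": [[[0, 0, 0.3], [0, 0, 0]], [[0, 0, 0.5], [0, 0, 0]]]}}

```text
time: 10.98
tcp_pos: [0.4868, 0.1875, 0.0638]
tcp_rot: [-3.141, -0.0, 2.805]
ft_force: [-1.3, -0.1, 4.0]
opening: 0.0188
```

Run:
```python
from m import *
for i in range(2): im=read_camera('wrist')
go(.4868,.1876,.064,2.803)
up(im,(250,120,410,270),4,'pics/w10z.png')
```

```text
t 11.08 pos [0.4868 0.1875 0.0638] yaw 2.8048 F [0.2 0.1 2.5] T [-0.041  0.18   0.014] op 0.0188
MOVE [-0.0, 0.1, -0.2] [-0.0001, -0.0002, 0.0018] rows 0.0
```

View pics/w10z.png

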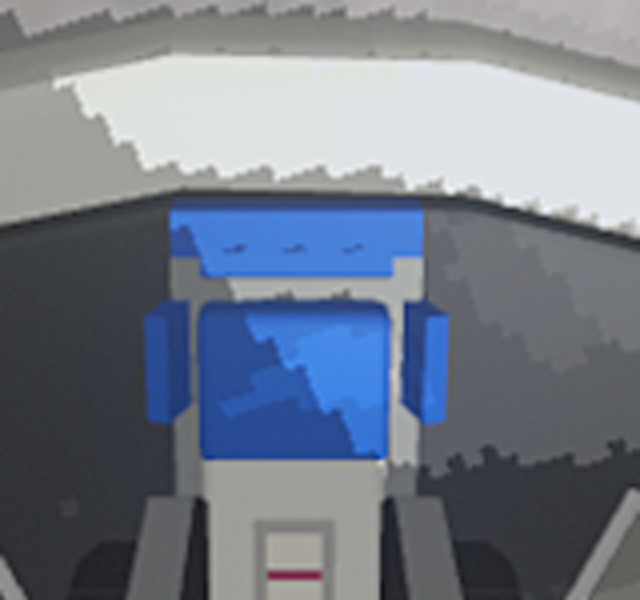

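Emit:
{"fn": "servo_tool", "kwargs": {"targets": [[[0, 0, -0.5], [0, 0, 0]], [[0, 0, -0.5], [0, 0, 0]], [[0, 0, -0.5], [0, 0, 0]], [[0, 0, -0.5], [0, 0, 0]]], "gripper": 36}}

```text
time: 11.42
tcp_pos: [0.4868, 0.1875, 0.0641]
tcp_rot: [3.142, 0.0, 2.805]
ft_force: [0.5, 0.3, -1.0]
opening: 0.0306
```

Emit:
{"fn": "servo_tool", "kwargs": {"targets": [[[0, 0, -10], [0, 0, 0]], [[0, 0, -25], [0, 0, 0]], [[0, 0, -45], [0, 0, 0]], [[0, 0, -65], [0, 0, 0]], [[0, 0, -85], [0, 0, 0]]]}}

```text
time: 11.83
tcp_pos: [0.4867, 0.1875, 0.1505]
tcp_rot: [3.142, 0.0, 2.805]
ft_force: [0.9, 0.0, 0.1]
opening: 0.0304
```

Run:
```python
from m import *
for i in range(2): im=read_camera('wrist')
go(.49,.08,.20,2.2)
cv2.imwrite('pics/w11.png',im[:,:,::-1])
up(im,(250,120,410,270),4,'pics/w11z.png')
```

```text
t 11.93 pos [0.49   0.1885 0.1535] yaw 2.8049 F [ 0.2  0.  -0.1] T [-0.039 -0.013 -0.045] op 0.0310
MOVE [-36.2, -102.2, -46.8] [0.0071, 0.0054, 0.6049] rows 4.8
```

View pics/w11z.png

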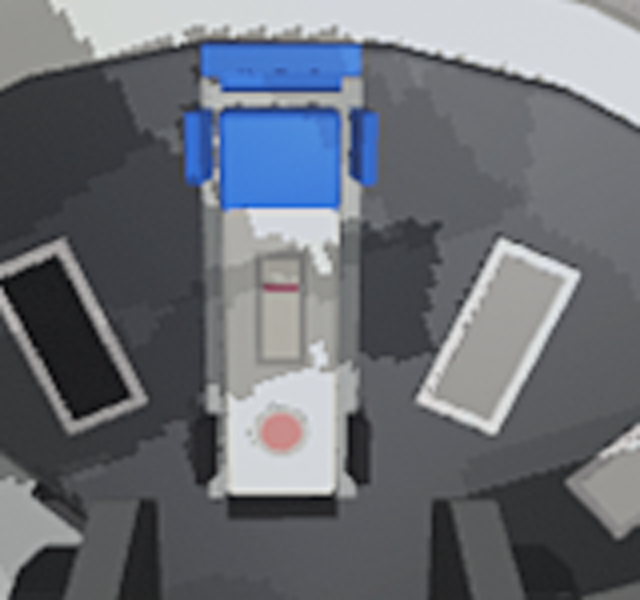

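Run:
```python
from m import *
go(.49,.11,.2,2.185)
```

```text
t 11.93 pos [0.49   0.1885 0.1535] yaw 2.8049 F [ 0.2  0.  -0.1] T [-0.039 -0.013 -0.045] op 0.0310
MOVE [-26.3, -73.8, -46.7] [0.0072, 0.0053, 0.6199] rows 5.0
```

Emit:
{"fn": "servo_tool", "kwargs": {"targets": [[[-4, -10, -15], [0, 0, 0.124]], [[-9, -24, -27], [0, 0, 0.248]], [[-15, -40, -39], [0, 0, 0.372]], [[-21, -57, -47], [0, 0, 0.496]], [[-26, -74, -47], [0, 0, 0.62]]]}}

```text
time: 12.35
tcp_pos: [0.4879, 0.1086, 0.1976]
tcp_rot: [3.139, 0.002, 2.179]
ft_force: [0.4, 0.5, 0.8]
opening: 0.0307
```

Run:
```python
from m import *
go(.515,.03,.2,1.565)
```

```text
t 12.35 pos [0.4879 0.1086 0.1976] yaw 2.1792 F [0.4 0.5 0.8] T [-0.002  0.001  0.072] op 0.0307
MOVE [-79.9, -22.7, -2.3] [0.0032, 0.0006, 0.6142] rows 4.9
```

Emit:
{"fn": "servo_tool", "kwargs": {"targets": [[[-16, -4, 0], [0, 0, 0.124]], [[-32, -9, 0], [0, 0, 0.248]], [[-48, -14, 0], [0, 0, 0.372]], [[-64, -18, 0], [0, 0, 0.496]], [[-80, -23, 0], [0, 0, 0.62]]]}}

```text
time: 12.77
tcp_pos: [0.5138, 0.0297, 0.1954]
tcp_rot: [-3.14, -0.0, 1.559]
ft_force: [-0.0, 0.7, -0.3]
opening: 0.0308
```

Run:
```python
from m import *
go(.54,-.055,.2,.945)
```

```text
t 12.77 pos [0.5138 0.0297 0.1954] yaw 1.5586 F [-0.   0.7 -0.3] T [-0.004  0.053 -0.01 ] op 0.0308
MOVE [-84.3, 27.2, -4.7] [-0.0011, 0.0003, 0.6136] rows 4.9
```

Emit:
{"fn": "servo_tool", "kwargs": {"targets": [[[-17, 5, 0], [0, 0, 0.124]], [[-34, 11, 0], [0, 0, 0.248]], [[-51, 16, 0], [0, 0, 0.372]], [[-68, 22, 0], [0, 0, 0.496]], [[-84, 27, 0], [0, 0, 0.62]]]}}

```text
time: 13.18
tcp_pos: [0.5403, -0.0546, 0.1953]
tcp_rot: [-3.14, 0.001, 0.938]
ft_force: [-0.4, 1.6, -0.5]
opening: 0.0309
```

Run:
```python
from m import *
go(.57,-.12,.19,.325)
```

```text
t 13.18 pos [ 0.5403 -0.0546  0.1953] yaw 0.9385 F [-0.4  1.6 -0.5] T [-0.03  -0.03  -0.051] op 0.0309
MOVE [-35.2, 62.6, 5.2] [-0.0009, 0.0009, 0.6135] rows 4.9
```

Emit:
{"fn": "servo_tool", "kwargs": {"targets": [[[-7, 13, 0], [0, 0, 0.124]], [[-14, 26, 0], [0, 0, 0.248]], [[-21, 39, 0], [0, 0, 0.372]], [[-28, 52, 0], [0, 0, 0.496]], [[-35, 63, 0], [0, 0, 0.62]]]}}

```text
time: 13.6
tcp_pos: [0.5711, -0.1197, 0.1952]
tcp_rot: [-3.141, 0.001, 0.318]
ft_force: [-0.6, 0.4, 0.5]
opening: 0.0308
```

Run:
```python
from m import *
go(.595,-.175,.16,-.295)
```

```text
t 13.60 pos [ 0.5711 -0.1197  0.1952] yaw 0.3184 F [-0.6  0.4  0.5] T [-0.043  0.007 -0.027] op 0.0308
MOVE [5.4, 60.0, 35.2] [-0.0003, 0.0011, 0.6134] rows 4.9
```

Emit:
{"fn": "servo_tool", "kwargs": {"targets": [[[1, 12, 7], [0, 0, 0.124]], [[2, 24, 14], [0, 0, 0.248]], [[3, 36, 21], [0, 0, 0.372]], [[4, 48, 28], [0, 0, 0.496]], [[5, 60, 35], [0, 0, 0.62]]]}}

```text
time: 14.02
tcp_pos: [0.5946, -0.1746, 0.1597]
tcp_rot: [-3.141, 0.002, -0.301]
ft_force: [1.1, -0.3, 0.9]
opening: 0.0308
```

Run:
```python
from m import *
go(.6165,-.2225,.11,-.82)
```

```text
t 14.02 pos [ 0.5946 -0.1746  0.1597] yaw -0.3014 F [ 1.1 -0.3  0.9] T [-0.016 -0.009  0.027] op 0.0308
MOVE [35.2, 39.3, 49.7] [0.0003, 0.0016, 0.5186] rows 4.2
```

Emit:
{"fn": "servo_tool", "kwargs": {"targets": [[[7, 8, 10], [0, 0, 0.12]], [[14, 16, 20], [0, 0, 0.24]], [[23, 25, 32], [0, 0, 0.36]], [[31, 34, 43], [0, 0, 0.45]], [[35, 39, 50], [0, 0, 0.518]]]}}

```text
time: 14.43
tcp_pos: [0.6166, -0.2225, 0.1088]
tcp_rot: [3.14, 0.002, -0.818]
ft_force: [-0.3, -0.1, 0.4]
opening: 0.0308
```

Run:
```python
from m import *
for i in range(4): read_camera('wrist')
im=meas('cassette_red','r')
go(.6165,-.2225,.11,-.82)
cv2.imwrite('pics/w12.png',im[:,:,::-1])
```

```text
cassette_red 0.95 [306. 150. 337. 246.] [ 0.6142 -0.2179] 71.7 21.2 ang 2.345 col ang -0.800 off 0.0266
cassette_red no col [np.float64(76.25), np.float64(118.9)]
cassette_red no col [np.float64(48.35), np.float64(380.75)]
t 14.73 pos [ 0.6172 -0.2213  0.1114] yaw -0.8117 F [0.2 0.8 0.6] T [-0.018  0.037  0.023] op 0.0309
MOVE [0.4, 1.3, 1.4] [-0.0002, -0.0, 0.0083] rows 0.1
```

View pics/w12.png

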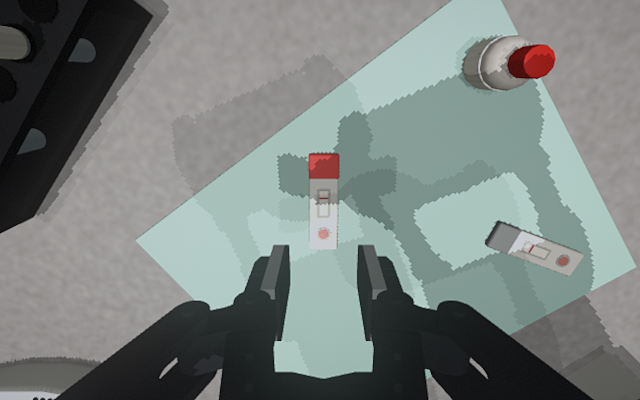

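```bash
python3 -c "
from h import *
go(.6174,-.2219,.045,-.803)"
```

```text
t 14.73 pos [ 0.6172 -0.2213  0.1114] yaw -0.8117 F [0.2 0.8 0.6] T [-0.018  0.037  0.023] op 0.0309
MOVE [0.5, 0.3, 66.4] [-0.0002, -0.0, -0.0087] rows 1.6
```

Emit:
{"fn": "servo_tool", "kwargs": {"targets": [[[0.5, 0.3, 15], [0, 0, -0.006]], [[0.5, 0.3, 35], [0, 0, -0.006]], [[0.5, 0.3, 55], [0, 0, -0.006]], [[0.5, 0.3, 66], [0, 0, -0.006]], [[0.5, 0.3, 66], [0, 0, -0.006]]]}}

```text
time: 15.15
tcp_pos: [0.6145, -0.2207, 0.0413]
tcp_rot: [3.139, 0.006, -0.806]
ft_force: [-0.4, -0.7, -0.8]
opening: 0.0308
```

Run:
```python
from m import *
for i in range(3): read_camera('wrist')
im=meas('cassette_red','r')
go(.6174,-.2219,.0215,-.803)
up(im,(220,150,440,320),3,'pics/w13.png')
```

```text
cassette_red 0.87 [307. 183. 346. 307.] [ 0.614  -0.2179] 72.2 20.2 ang 2.319 col ang -0.809 off 0.0271
t 15.40 pos [ 0.6186 -0.2228  0.0467] yaw -0.8070 F [ 0.2 -0.2 -0.7] T [-0.018 -0.007 -0.001] op 0.0308
MOVE [-1.6, 0.3, 25.2] [-0.0011, -0.0027, -0.004] rows 0.6
```

View pics/w13.png

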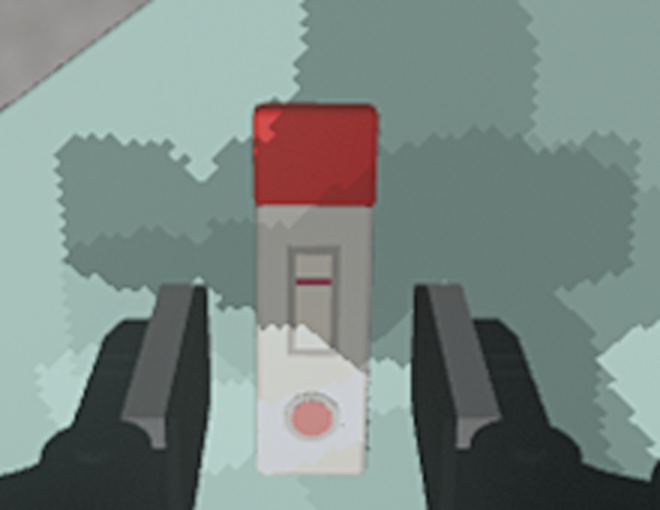

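Emit:
{"fn": "servo_tool", "kwargs": {"targets": [[[-0.5, 0.3, 8], [0, 0, 0]], [[-0.5, 0.3, 15], [0, 0, 0]], [[-0.5, 0.3, 20], [0, 0, 0]], [[-0.5, 0.3, 23.5], [0, 0, 0]], [[-0.5, 0.3, 23.5], [0, 0, 0]]]}}

```text
time: 15.82
tcp_pos: [0.6157, -0.2217, 0.0201]
tcp_rot: [3.141, 0.002, -0.807]
ft_force: [-0.4, -0.3, -0.1]
opening: 0.0307
```

Emit:
{"fn": "servo_tool", "kwargs": {"targets": [[[0, 0, 0], [0, 0, 0]], [[0, 0, 0], [0, 0, 0]], [[0, 0, 0], [0, 0, 0]]]}}

```text
time: 16.07
tcp_pos: [0.6171, -0.2223, 0.0219]
tcp_rot: [-3.141, -0.001, -0.807]
ft_force: [0.4, 0.7, -0.5]
opening: 0.0308
```

Emit:
{"fn": "servo_tool", "kwargs": {"targets": [[[0, 0, 0.7], [0, 0, 0]], [[0, 0, 0.7], [0, 0, 0]], [[0, 0, 0.7], [0, 0, 0]], [[0, 0, 0.7], [0, 0, 0]], [[0, 0, 0.7], [0, 0, 0]]], "gripper": 10, "force": 30}}

```text
time: 16.48
tcp_pos: [0.6174, -0.2224, 0.0215]
tcp_rot: [-3.141, -0.001, -0.807]
ft_force: [-0.7, 0.0, 2.6]
opening: 0.0186
```

Emit:
{"fn": "servo_tool", "kwargs": {"targets": [[[0, 0, -8], [0, 0, 0]], [[0, 0, -25], [0, 0, 0]], [[0, 0, -50], [0, 0, 0]], [[0, 0, -75], [0, 0, 0]], [[0, 0, -100], [0, 0, 0]]]}}

```text
time: 16.9
tcp_pos: [0.6159, -0.2218, 0.1215]
tcp_rot: [3.141, 0.002, -0.807]
ft_force: [0.3, 0.6, -0.9]
opening: 0.0188
```

Run:
```python
from m import *
im=held('r',(324,215))
go(.596,-.165,.2,-.19)
up(im,(220,150,440,320),3,'pics/w14.png')
```

```text
n 1769 tool x range [13.  13.1 22.  30.5 30.6] y range [-10.5 -10.2  -0.4   9.    9.3] rect [21.8 -0.6] [19.8 17.5] 90.0
min edge x at y=0: 13.14 slope -0.029
max edge x at y=0: 30.54 slope 0.001
t 16.95 pos [ 0.6197 -0.2234  0.1279] yaw -0.8070 F [ 2.1 -1.   3. ] T [ 0.001 -0.053 -0.003] op 0.0186
MOVE [-58.0, -23.5, -72.4] [-0.0006, -0.0081, -0.617] rows 4.9
```

View pics/w14.png

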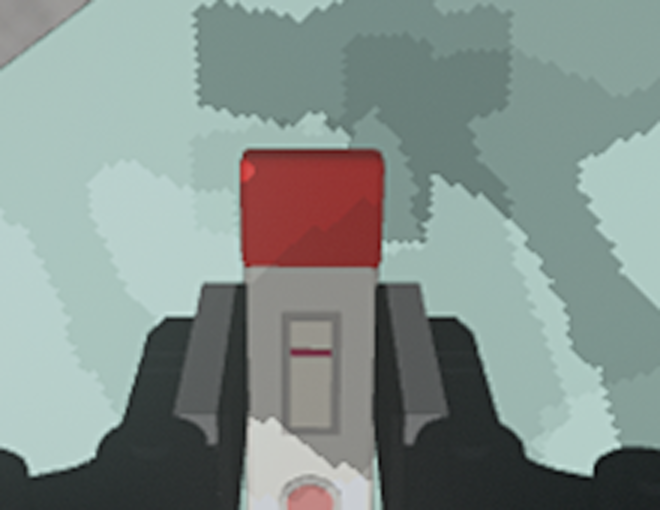

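Emit:
{"fn": "servo_tool", "kwargs": {"targets": [[[-12, -5, -15], [0, 0, -0.124]], [[-24, -10, -30], [0, 0, -0.248]], [[-36, -15, -45], [0, 0, -0.372]], [[-47, -19, -60], [0, 0, -0.496]], [[-58, -23, -72], [0, 0, -0.617]]]}}

```text
time: 17.37
tcp_pos: [0.5929, -0.1638, 0.194]
tcp_rot: [3.142, -0.0, -0.184]
ft_force: [0.5, 0.1, 0.6]
opening: 0.0185
```

```bash
python3 -c "
from h import *
go(.575,-.11,.2,.43)"
```

```text
t 17.37 pos [ 0.5929 -0.1638  0.194 ] yaw -0.1841 F [0.5 0.1 0.6] T [-0.006 -0.011  0.058] op 0.0185
MOVE [-27.4, -49.6, -6.0] [0.0001, -0.0001, -0.6141] rows 4.9
```

Emit:
{"fn": "servo_tool", "kwargs": {"targets": [[[-5, -10, -1], [0, 0, -0.124]], [[-11, -20, -2], [0, 0, -0.248]], [[-16, -30, -4], [0, 0, -0.372]], [[-22, -40, -6], [0, 0, -0.496]], [[-27, -50, -6], [0, 0, -0.62]]]}}

```text
time: 17.78
tcp_pos: [0.5756, -0.1096, 0.1992]
tcp_rot: [-3.141, 0.0, 0.436]
ft_force: [-0.9, -0.3, -0.2]
opening: 0.0186
```

```bash
python3 -c "
from h import *
go(.55,-.06,.2,1.06)"
```

```text
t 17.78 pos [ 0.5756 -0.1096  0.1992] yaw 0.4359 F [-0.9 -0.3 -0.2] T [-0.002 -0.026  0.051] op 0.0186
MOVE [-2.3, -55.7, -0.8] [-0.0003, 0.0002, -0.6241] rows 5.0
```

Emit:
{"fn": "servo_tool", "kwargs": {"targets": [[[0, -11, 0], [0, 0, -0.124]], [[0, -22, 0], [0, 0, -0.248]], [[-1, -33, 0], [0, 0, -0.372]], [[-2, -44, 0], [0, 0, -0.496]], [[-2, -56, 0], [0, 0, -0.62]]]}}

```text
time: 18.2
tcp_pos: [0.5502, -0.0597, 0.1987]
tcp_rot: [-3.141, 0.0, 1.056]
ft_force: [-0.8, -0.1, -0.8]
opening: 0.0188
```

```bash
python3 -c "
from h import *
go(.525,-.01,.2,1.68)"
```

```text
t 18.20 pos [ 0.5502 -0.0597  0.1987] yaw 1.0558 F [-0.8 -0.1 -0.8] T [ 0.034 -0.044  0.004] op 0.0188
MOVE [30.8, -46.4, -1.2] [-0.001, 0.0002, -0.6242] rows 5.0
```

Emit:
{"fn": "servo_tool", "kwargs": {"targets": [[[6, -9, 0], [0, 0, -0.124]], [[12, -18, 0], [0, 0, -0.248]], [[18, -28, 0], [0, 0, -0.372]], [[25, -37, 0], [0, 0, -0.496]], [[31, -46, 0], [0, 0, -0.62]]]}}

```text
time: 18.62
tcp_pos: [0.5258, -0.0097, 0.1988]
tcp_rot: [-3.141, -0.0, 1.676]
ft_force: [-0.6, -0.5, -0.0]
opening: 0.0187
```

```bash
python3 -c "
from h import *
go(.50,.035,.2,2.3)"
```

```text
t 18.62 pos [ 0.5258 -0.0097  0.1988] yaw 1.6759 F [-0.6 -0.5 -0. ] T [0.01  0.011 0.024] op 0.0187
MOVE [47.2, -21.0, -1.2] [-0.0007, -0.0005, -0.6241] rows 5.0
```

Emit:
{"fn": "servo_tool", "kwargs": {"targets": [[[9, -4, 0], [0, 0, -0.124]], [[18, -8, 0], [0, 0, -0.248]], [[28, -12, 0], [0, 0, -0.372]], [[38, -17, 0], [0, 0, -0.496]], [[47, -21, 0], [0, 0, -0.62]]]}}

```text
time: 19.03
tcp_pos: [0.5001, 0.0349, 0.1988]
tcp_rot: [-3.141, -0.001, 2.296]
ft_force: [-0.8, 0.3, -0.4]
opening: 0.0191
```

```bash
python3 -c "
from h import *
go(.49,.075,.18,2.92)"
```

```text
t 19.03 pos [0.5001 0.0349 0.1988] yaw 2.2960 F [-0.8  0.3 -0.4] T [ 0.004  0.003 -0.006] op 0.0191
MOVE [36.7, 19.0, 18.8] [-0.0005, -0.001, -0.624] rows 5.0
```

Emit:
{"fn": "servo_tool", "kwargs": {"targets": [[[7, 4, 4], [0, 0, -0.124]], [[14, 8, 8], [0, 0, -0.248]], [[22, 12, 12], [0, 0, -0.372]], [[30, 16, 16], [0, 0, -0.496]], [[37, 19, 19], [0, 0, -0.62]]]}}

```text
time: 19.45
tcp_pos: [0.4902, 0.0752, 0.1795]
tcp_rot: [-3.141, -0.001, 2.916]
ft_force: [1.3, 0.5, -0.1]
opening: 0.0189
```

```bash
python3 -c "
from h import *
go(.4917,.1085,.14,3.641)"
```

```text
t 19.45 pos [0.4902 0.0752 0.1795] yaw 2.9161 F [ 1.3  0.5 -0.1] T [-0.051  0.034  0.001] op 0.0189
MOVE [5.9, 32.8, 39.5] [0.0002, -0.0011, -0.7249] rows 5.8
```

Emit:
{"fn": "servo_tool", "kwargs": {"targets": [[[1, 6, 7], [0, 0, -0.124]], [[2, 12, 14], [0, 0, -0.248]], [[3, 19, 23], [0, 0, -0.372]], [[4, 26, 32], [0, 0, -0.496]], [[5, 31, 37], [0, 0, -0.62]]]}}

```text
time: 19.87
tcp_pos: [0.4922, 0.1064, 0.1419]
tcp_rot: [3.141, -0.002, -2.747]
ft_force: [-0.1, -0.6, -0.4]
opening: 0.0194
```

```bash
python3 -c "
from h import *
go(.4917,.1085,.13,3.641)"
```

```text
t 19.87 pos [0.4922 0.1064 0.1419] yaw -2.7471 F [-0.1 -0.6 -0.4] T [0.02  0.002 0.053] op 0.0194
MOVE [-0.4, 2.1, 11.9] [0.0007, -0.0019, -0.1049] rows 0.8
```

Emit:
{"fn": "servo_tool", "kwargs": {"targets": [[[-0.4, 2, 6], [0, 0, -0.06]], [[-0.4, 2, 12], [0, 0, -0.105]], [[-0.4, 2, 12], [0, 0, -0.105]], [[-0.4, 2, 12], [0, 0, -0.105]]]}}

```text
time: 20.2
tcp_pos: [0.4922, 0.108, 0.1306]
tcp_rot: [3.141, -0.001, -2.649]
ft_force: [0.1, -0.5, -0.0]
opening: 0.0189
```

Run:
```python
from m import *
for i in range(3): read_camera('wrist')
im=held('r',(323,215),tz=.0125)
go(.4917,.1085,.13,3.641)
cv2.imwrite('pics/w15.png',im[:,:,::-1])
up(im,(250,120,410,270),4,'pics/w15z.png')
```

```text
n 1827 tool x range [13.6 13.6 22.5 31.2 31.6] y range [-8.6 -8.4  1.8 11.5 11.7] rect [22.4  1.6] [18.  20.1] 1.2
min edge x at y=0: 13.93 slope -0.044
max edge x at y=0: 31.15 slope 0.000
t 20.40 pos [0.4932 0.108  0.1314] yaw -2.6491 F [-0.1 -0.6  0.3] T [ 0.021  0.012 -0.045] op 0.0189
MOVE [1.1, 1.2, 1.4] [-0.0004, 0.0008, -0.0069] rows 0.1
```

View pics/w15.png

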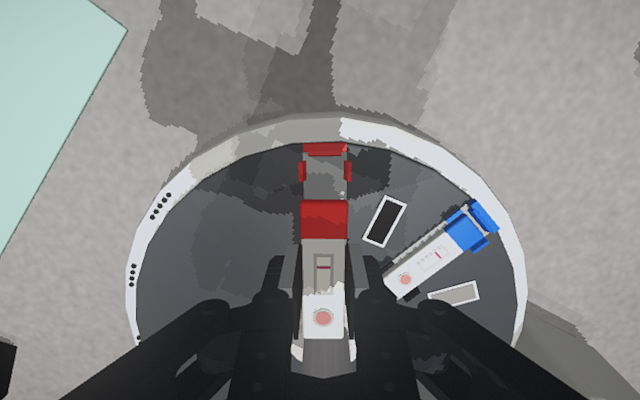

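View pics/w15z.png

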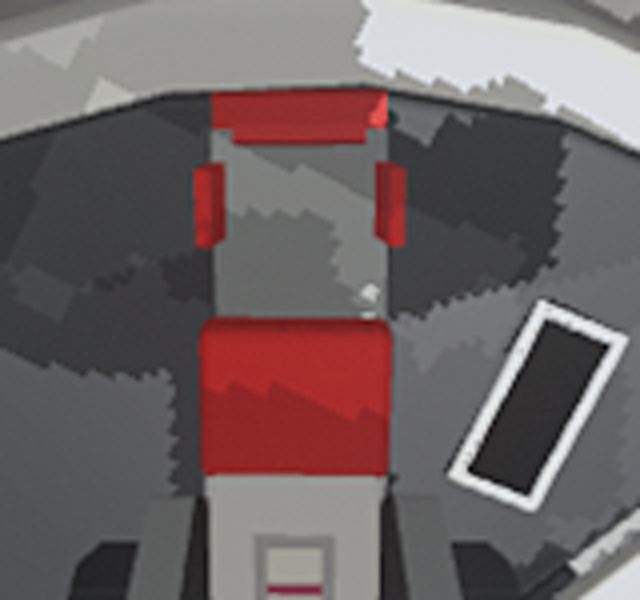

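Run:
```python
from m import *
o=get_obs(); tz=o['tcp_pos'][2]-.046; print(tz)
f=lambda x,y:(250+x/4,120+y/4)
print('stop foot',tool_of([f(300,143)],tz),'guides',tool_of([f(224,200),f(376,200)],tz),'plate',tool_of([f(213,200),f(388,200)],tz))
```

```text
0.08544347861367287
stop foot [[33.76  2.67]] guides [[24.72 -9.12]
 [24.73 14.51]] plate [[ 24.72 -10.83]
 [ 24.73  16.38]]
```

Emit:
{"fn": "servo_tool", "kwargs": {"targets": [[[1, 1, 15], [0, 0, 0]], [[1, 1, 30], [0, 0, 0]], [[1, 1, 45], [0, 0, 0]], [[1, 1, 56], [0, 0, 0]], [[1, 1, 56], [0, 0, 0]]]}}

```text
time: 20.82
tcp_pos: [0.4896, 0.1081, 0.0729]
tcp_rot: [3.14, -0.004, -2.649]
ft_force: [-0.4, -0.2, -0.1]
opening: 0.0188
```

Emit:
{"fn": "servo_tool", "kwargs": {"targets": [[[0, 0, 2], [0, 0, 0]], [[0, 0, 4], [0, 0, 0]], [[0, 0, 4], [0, 0, 0]], [[0, 0, 4], [0, 0, 0]], [[0, 0, 4], [0, 0, 0]]]}}

```text
time: 21.23
tcp_pos: [0.4921, 0.1086, 0.0716]
tcp_rot: [-3.141, 0.001, -2.648]
ft_force: [0.6, 1.4, -0.9]
opening: 0.0187
```

Run:
```python
from m import *
for i in range(2): read_camera('wrist')
im=held('r',(323,219),tz=.0125,r=30)
go(.4917,.1085,.0645,3.641)
up(im,(250,120,410,270),4,'pics/w16z.png')
```

```text
n 1868 tool x range [13.6 13.9 23.  31.1 31.1] y range [-8.6 -8.4  1.8 13.2 13.8] rect [22.3  2.6] [22.4 17.6] 90.0
min edge x at y=0: 13.98 slope 0.038
max edge x at y=0: 31.11 slope -0.013
t 21.38 pos [0.4918 0.1085 0.0713] yaw -2.6483 F [-0.9 -0.7 -0.3] T [ 0.035 -0.025  0.012] op 0.0188
MOVE [0.1, 0.0, 6.8] [-0.0002, 0.0007, -0.0062] rows 0.2
```

View pics/w16z.png

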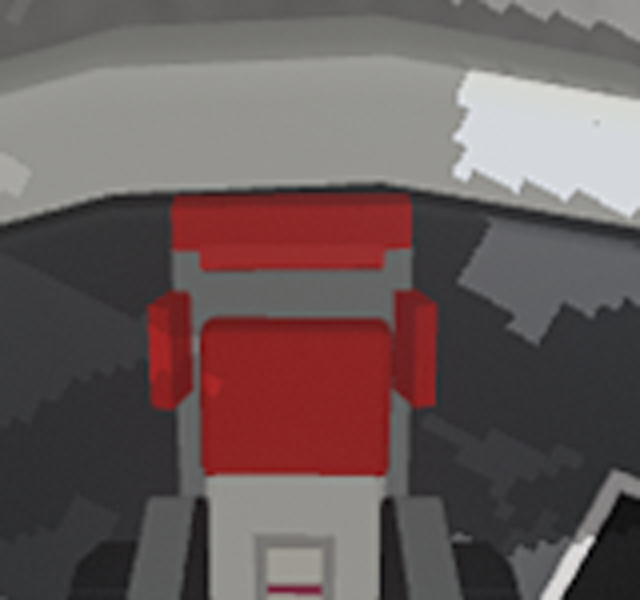

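Run:
```python
from m import *
o=get_obs(); tz=o['tcp_pos'][2]-.046; print(tz)
f=lambda x,y:(250+x/4,120+y/4)
print('stop foot',tool_of([f(292,270)],tz),'guides',tool_of([f(191,340),f(395,340)],tz),'plate',tool_of([f(173,260),f(411,260),f(180,480),f(408,480)],tz))
print(tool_of([f(202,400),f(389,400),f(295,474),f(295,320)],.0125))
```

```text
0.025312625623735277
stop foot [[32.51  1.38]] guides [[ 24.06 -10.23]
 [ 24.06  13.23]] plate [[ 33.7  -12.05]
 [ 33.7   14.81]
 [  6.27 -11.94]
 [  6.27  15.2 ]]
[[22.04 -8.24]
 [22.04 11.74]
 [13.32  1.71]
 [31.12  1.69]]
```

Emit:
{"fn": "servo_tool", "kwargs": {"targets": [[[-0.2, -0.3, 1], [0, 0, 0]], [[-0.2, -0.3, 2], [0, 0, 0]], [[-0.2, -0.3, 3], [0, 0, 0]], [[-0.2, -0.3, 4], [0, 0, 0]], [[-0.2, -0.3, 5], [0, 0, 0]]]}}

```text
time: 21.8
tcp_pos: [0.4917, 0.1083, 0.0657]
tcp_rot: [3.141, -0.0, -2.648]
ft_force: [0.3, -0.6, 0.0]
opening: 0.0187
```

Emit:
{"fn": "servo_tool", "kwargs": {"targets": [[[0, 0, 0.7], [0, 0, 0]], [[0, 0, 1.4], [0, 0, 0]], [[0, 0, 1.8], [0, 0, 0]], [[0, 0, 1.8], [0, 0, 0]]]}}

```text
time: 22.13
tcp_pos: [0.4918, 0.1083, 0.0645]
tcp_rot: [3.142, -0.0, -2.648]
ft_force: [-1.3, -0.3, 4.5]
opening: 0.0187
```

Contact at the expected height, 0.0645. I'll release and retreat.

Emit:
{"fn": "servo_tool", "kwargs": {"targets": [[[0, 0, -0.6], [0, 0, 0]], [[0, 0, -0.6], [0, 0, 0]], [[0, 0, -0.6], [0, 0, 0]], [[0, 0, -0.6], [0, 0, 0]]], "gripper": 36}}

```text
time: 22.47
tcp_pos: [0.4918, 0.1083, 0.0646]
tcp_rot: [3.142, 0.0, -2.648]
ft_force: [-0.3, 0.3, 0.0]
opening: 0.0309
```

Emit:
{"fn": "servo_tool", "kwargs": {"targets": [[[0, 0, -10], [0, 0, 0]], [[0, 0, -25], [0, 0, 0]], [[0, 0, -50], [0, 0, 0]], [[0, 0, -80], [0, 0, 0]], [[0, 0, -110], [0, 0, 0]]]}}

```text
time: 22.88
tcp_pos: [0.4912, 0.1082, 0.1759]
tcp_rot: [3.141, -0.001, -2.648]
ft_force: [0.4, 0.3, 0.0]
opening: 0.0303
```

Run:
```python
from m import *
for i in range(4): im=read_camera('wrist')
C=cam('wrist')
go(.53,.13,.24,3.0)
cv2.imwrite('pics/w17.png',im[:,:,::-1])
for t in ("pocket_blue","pocket_red","reader","knob","knob_grip"):
    for d in spot_point(t,'wrist')[:2]: print(t,round(d['p'],2),np.round(d['uv'],1),back(C,d['uv'],dict(reader=0,knob=.128,knob_grip=.163).get(t,.046))[0].round(4))
```

```text
t 23.08 pos [0.4927 0.1084 0.1763] yaw -2.6484 F [-0.3 -0.6 -0.6] T [0.024 0.019 0.054] op 0.0309
MOVE [-43.2, 1.3, -63.6] [-0.0001, 0.0033, 0.6348] rows 5.1
pocket_blue 0.86 [418.  220.7] [0.482  0.1896 0.046 ]
pocket_red 0.87 [327.  185.5] [0.4905 0.1122 0.046 ]
pocket_red 0.63 [413.9 220.8] [0.4836 0.1868 0.046 ]
reader 0.67 [325.9 265.1] [0.5753 0.1576 0.    ]
knob 0.66 [325.4 366.1] [0.5731 0.155  0.128 ]
knob 0.24 [322.3 185. ] [0.469  0.0968 0.128 ]
knob_grip 0.51 [324.5 185.1] [0.4588 0.0925 0.163 ]
```

View pics/w17.png

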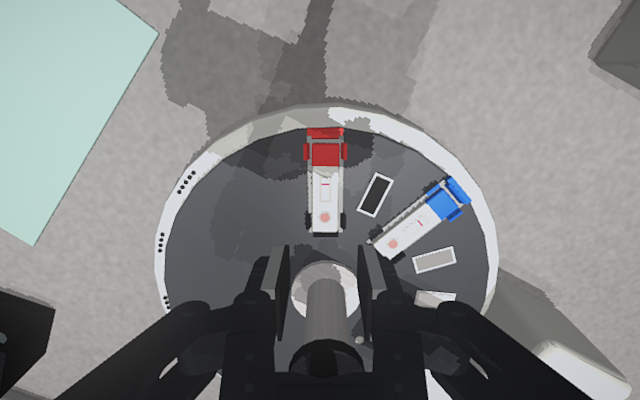

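```bash
python3 -c "
from h import *
go(.578,.1553,.225,-2.54)"
```

```text
t 23.33 pos [0.4905 0.1081 0.1731] yaw -2.6484 F [-0.2 -0.7  0.2] T [0.021 0.055 0.016] op 0.0307
MOVE [-99.2, 0.2, -52.2] [0.0014, -0.0031, -0.1084] rows 2.7
```

Emit:
{"fn": "servo_tool", "kwargs": {"targets": [[[0, 0, -25], [0, 0, -0.05]], [[-5, 0, -50], [0, 0, -0.1]], [[-35, 0, -52], [0, 0, -0.108]], [[-65, 0, -52], [0, 0, -0.108]], [[-98, 0, -52], [0, 0, -0.108]]], "gripper": 50}}

```text
time: 23.75
tcp_pos: [0.5786, 0.1549, 0.2265]
tcp_rot: [3.141, -0.001, -2.541]
ft_force: [-0.6, -1.3, 0.3]
opening: 0.0429
```

Run:
```python
from m import *
for i in range(6): im=read_camera('wrist')
go(.578,.1553,.225,-2.54)
cv2.imwrite('pics/w18.png',im[:,:,::-1])
```

```text
t 24.05 pos [0.5766 0.1542 0.2253] yaw -2.5404 F [-0.2  0.  -0.2] T [-0.006  0.05  -0.006] op 0.0425
MOVE [-1.8, 0.1, 0.3] [0.0012, -0.0033, -0.0004] rows 0.0
```

View pics/w18.png

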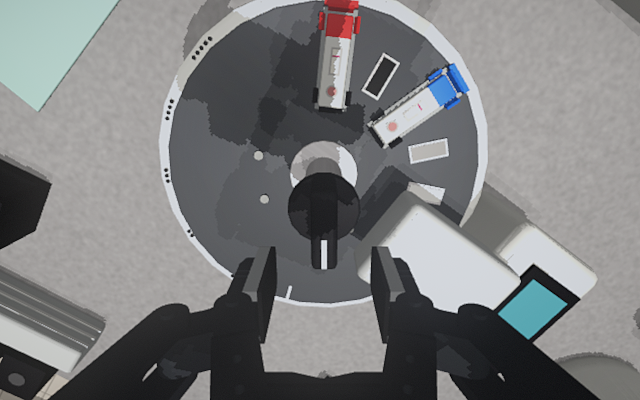

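Run:
```python
from m import *
im=read_camera('wrist'); o=get_obs()
up(im,(280,160,370,280),5,'pics/w18z.png')
tz=o['tcp_pos'][2]-.173; print(tz)
f=lambda x,y:(280+x/5,160+y/5)
```

```text
0.05271571346167503
```

View pics/w18z.png

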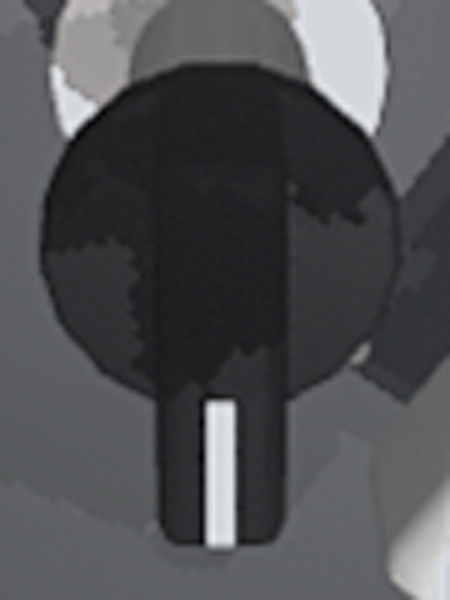

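Run:
```python
from m import *
o=get_obs(); tz=o['tcp_pos'][2]-.173; print(o['tcp_pos'])
f=lambda x,y:(280+x/5,160+y/5)
print('top edges',tool_of([f(158,480),f(286,480),f(155,250),f(288,250),f(221,545),f(221,400)],tz))
print('skirt',tool_of([f(42,250),f(400,250),f(221,405)],o['tcp_pos'][2]-.138))
```

```text
[0.57665157 0.15415778 0.22571571]
top edges [[-17.51  -5.16]
 [-17.5    9.47]
 [ 10.7   -5.21]
 [ 10.7    9.32]
 [-25.96   2.05]
 [ -7.4    2.03]]
skirt [[ -3.04 -21.23]
 [ -3.03  25.54]
 [-25.43   2.19]]
```

Emit:
{"fn": "servo_tool", "kwargs": {"targets": [[[-1.3, 0.5, 12], [0, 0, 0]], [[-1.3, 0.5, 28], [0, 0, 0]], [[-1.3, 0.5, 44], [0, 0, 0]], [[-1.3, 0.5, 58], [0, 0, 0]], [[-1.3, 0.5, 64], [0, 0, 0]]]}}

```text
time: 24.52
tcp_pos: [0.5764, 0.1551, 0.1598]
tcp_rot: [3.14, -0.004, -2.541]
ft_force: [0.2, 0.2, -1.2]
opening: 0.0426
```

Emit:
{"fn": "servo_tool", "kwargs": {"targets": [[[0, 0, 0], [0, 0, 0]], [[0, 0, 0], [0, 0, 0]], [[0, 0, 0], [0, 0, 0]], [[0, 0, 0], [0, 0, 0]], [[0, 0, 0], [0, 0, 0]]]}}

```text
time: 24.93
tcp_pos: [0.5797, 0.156, 0.1639]
tcp_rot: [-3.141, 0.002, -2.54]
ft_force: [-0.3, 0.9, 0.6]
opening: 0.0428
```

Run:
```python
from m import *
im=read_camera('wrist'); 
go(.578,.1556,.161,-2.54)
up(im,(220,160,420,320),4,'pics/w19z.png')
```

```text
t 24.98 pos [0.5796 0.156  0.1637] yaw -2.5404 F [ 0.7 -0.5 -0. ] T [-0.018 -0.023  0.003] op 0.0427
MOVE [1.5, 0.6, 2.7] [-0.0007, 0.0017, -0.0004] rows 0.1
```

View pics/w19z.png

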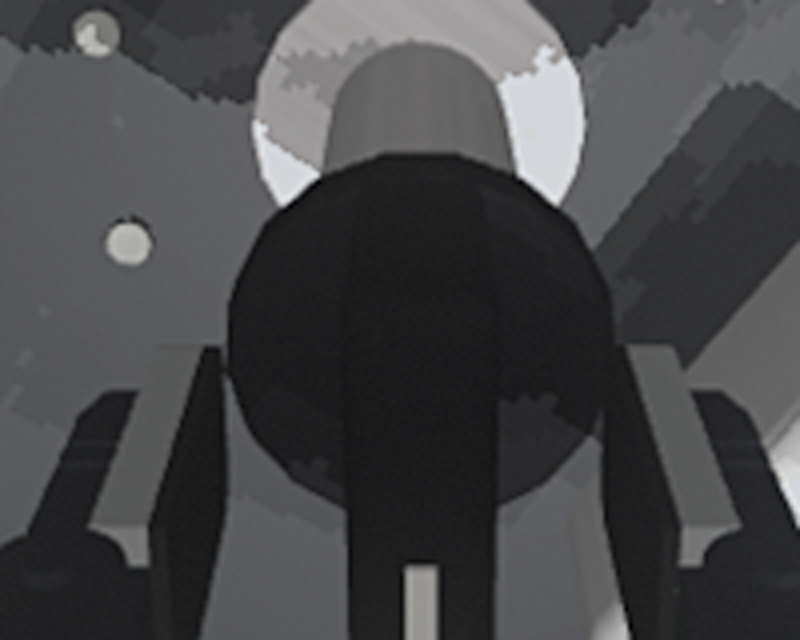

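Emit:
{"fn": "servo_tool", "kwargs": {"targets": [[[0.8, 0.5, 1.5], [0, 0, 0]], [[0.8, 0.5, 1.5], [0, 0, 0]], [[0.8, 0.5, 1.5], [0, 0, 0]], [[0.8, 0.5, 1.5], [0, 0, 0]], [[0.8, 0.5, 1.5], [0, 0, 0]]]}}

```text
time: 25.4
tcp_pos: [0.578, 0.1558, 0.1612]
tcp_rot: [3.142, -0.0, -2.54]
ft_force: [-0.2, 1.0, 0.3]
opening: 0.0424
```

Emit:
{"fn": "servo_tool", "kwargs": {"targets": [[[0, 0, 0], [0, 0, 0]], [[0, 0, 0], [0, 0, 0]], [[0, 0, 0], [0, 0, 0]], [[0, 0, 0], [0, 0, 0]], [[0, 0, 0], [0, 0, 0]]], "gripper": 5, "force": 70}}

```text
time: 25.82
tcp_pos: [0.5781, 0.1557, 0.1614]
tcp_rot: [-3.141, 0.0, -2.54]
ft_force: [0.1, -0.1, 0.9]
opening: 0.0141
```

Emit:
{"fn": "servo_tool", "kwargs": {"targets": [[[0, 0, 0], [0, 0, 0]], [[0, 0, 0], [0, 0, 0]], [[0, 0, 0], [0, 0, 0]]]}}

```text
time: 26.07
tcp_pos: [0.5781, 0.1557, 0.1614]
tcp_rot: [-3.141, 0.0, -2.54]
ft_force: [0.3, -0.9, 1.4]
opening: 0.0135
```

Run:
```python
from m import *
go(.578,.1556,.161,-2.54)
```

```text
t 26.07 pos [0.5781 0.1557 0.1614] yaw -2.5403 F [ 0.3 -0.9  1.4] T [-0.161  0.091  0.069] op 0.0135
MOVE [0.1, -0.0, 0.4] [-0.0003, 0.0, -0.0003] rows 0.0
```

```bash
cat >> m.py <<'E'
Y0=-2.5403
def tq(n=4,cam_='wrist'):
    T=[];A=[];J=[];Fz=[]
    for i in range(n):
        im=read_camera(cam_); o=get_obs(); T.append(o['torque']); J.append(o['tau'][5]); A.append((Y0-o['tcp_rot'][2])%(2*np.pi)); Fz.append(o['ft_force'])
    T=np.array(T)
    print('t %.2f turn %.4f Tz mean %.3f sd %.3f tau6 %.3f F %s pos %s op %.4f'%(o['time'],np.mean((np.array(A)+1)%(2*np.pi)-1),T[:,2].mean(),T[:,2].std(),np.mean(J),np.mean(Fz,0).round(1),o['tcp_pos'].round(4),o['opening']))
    return im
E
python3 - <<'E'
from m import *
tq(5)
E
```

```text
t 26.32 turn 0.0000 Tz mean 0.081 sd 0.015 tau6 0.088 F [-0.4 -1.   2.2] pos [0.5781 0.1557 0.1614] op 0.0141
```

Emit:
{"fn": "servo_tool", "kwargs": {"targets": [[[0, 0, 0], [0, 0, 0.04]], [[0, 0, 0], [0, 0, 0.08]], [[0, 0, 0], [0, 0, 0.12]], [[0, 0, 0], [0, 0, 0.16]], [[0, 0, 0], [0, 0, 0.2]]]}}

```text
time: 26.73
tcp_pos: [0.5781, 0.1557, 0.1614]
tcp_rot: [-3.141, 0.0, -2.742]
ft_force: [-0.3, -1.1, 1.8]
opening: 0.0139
```

Run:
```python
from m import *
tq(4)
```

```text
t 26.93 turn 0.2005 Tz mean 0.039 sd 0.023 tau6 0.115 F [-0.8 -1.3  2.6] pos [0.5781 0.1557 0.1614] op 0.0136
```

Emit:
{"fn": "servo_tool", "kwargs": {"targets": [[[0, 0, 0], [0, 0, 0.03]], [[0, 0, 0], [0, 0, 0.06]], [[0, 0, 0], [0, 0, 0.09]], [[0, 0, 0], [0, 0, 0.12]], [[0, 0, 0], [0, 0, 0.14]]]}}

```text
time: 27.35
tcp_pos: [0.5781, 0.1557, 0.1614]
tcp_rot: [-3.141, 0.0, -2.881]
ft_force: [-0.5, -1.9, 3.3]
opening: 0.0137
```

Run:
```python
from m import *
im=tq(4)
cv2.imwrite('pics/w20.png',im[:,:,::-1])
```

```text
t 27.55 turn 0.3402 Tz mean -0.069 sd 0.018 tau6 -0.020 F [-0.8 -1.8  3.2] pos [0.5781 0.1557 0.1614] op 0.0140
```

View pics/w20.png

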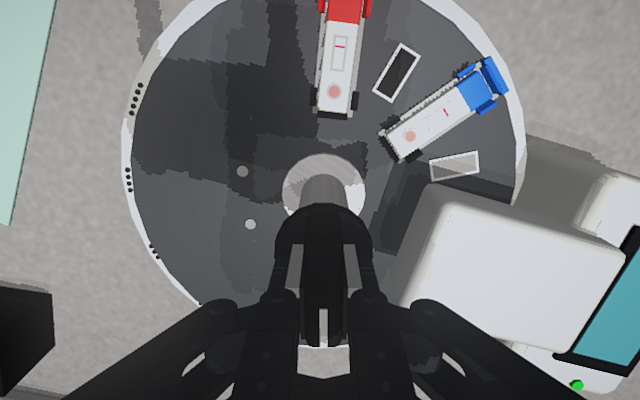

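Emit:
{"fn": "servo_tool", "kwargs": {"targets": [[[0, 0, 0], [0, 0, 0.01]], [[0, 0, 0], [0, 0, 0.02]], [[0, 0, 0], [0, 0, 0.03]]]}}

```text
time: 27.8
tcp_pos: [0.5781, 0.1557, 0.1614]
tcp_rot: [-3.141, 0.0, -2.911]
ft_force: [-1.5, -1.9, 4.2]
opening: 0.0137
```

```bash
python3 -c "
from m import *
o=get_obs();print(o['torque'],o['tau'][5]);tq(3)"
```

```text
[-0.28587745  0.13138563  0.09968128] 0.00028695194487227127
t 27.95 turn 0.3706 Tz mean -0.038 sd 0.026 tau6 0.019 F [-0.9 -2.5  4.1] pos [0.5781 0.1557 0.1614] op 0.0140
```

Emit:
{"fn": "servo_tool", "kwargs": {"targets": [[[0, 0, 0], [0, 0, 0.01]], [[0, 0, 0], [0, 0, 0.02]], [[0, 0, 0], [0, 0, 0.03]]]}}

```text
time: 28.2
tcp_pos: [0.5781, 0.1557, 0.1614]
tcp_rot: [-3.141, 0.0, -2.941]
ft_force: [-0.3, -2.9, 5.5]
opening: 0.0142
```

```bash
python3 -c "
from m import *
o=get_obs();print(o['torque'],o['tau'][5]);tq(3)"
```

```text
[-0.35574433  0.11939398  0.0627821 ] -0.002767066835076548
t 28.35 turn 0.4008 Tz mean -0.009 sd 0.053 tau6 0.025 F [-0.5 -3.1  5.3] pos [0.5781 0.1557 0.1614] op 0.0137
```

Emit:
{"fn": "servo_tool", "kwargs": {"targets": [[[0, 0, 0], [0, 0, 0.01]], [[0, 0, 0], [0, 0, 0.02]], [[0, 0, 0], [0, 0, 0.03]]]}}

```text
time: 28.6
tcp_pos: [0.5781, 0.1557, 0.1614]
tcp_rot: [-3.141, 0.0, -2.97]
ft_force: [-0.8, -3.3, 4.4]
opening: 0.0138
```

```bash
python3 -c "
from m import *
o=get_obs();print(o['torque'],o['tau'][5]);tq(3)"
```

```text
[-0.3580277   0.15098734  0.32936851] 0.27781195007264614
t 28.75 turn 0.4294 Tz mean 0.266 sd 0.008 tau6 0.281 F [-0.8 -2.7  4.9] pos [0.5781 0.1557 0.1614] op 0.0141
```

Emit:
{"fn": "servo_tool", "kwargs": {"targets": [[[0, 0, 0], [0, 0, 0.03]], [[0, 0, 0], [0, 0, 0.07]], [[0, 0, 0], [0, 0, 0.11]], [[0, 0, 0], [0, 0, 0.15]], [[0, 0, 0], [0, 0, 0.18]]]}}

```text
time: 29.17
tcp_pos: [0.5781, 0.1557, 0.1614]
tcp_rot: [-3.141, 0.0, 3.132]
ft_force: [-0.9, -3.6, 4.8]
opening: 0.0138
```

```bash
python3 -c "
from m import *
tq(3)"
```

```text
t 29.32 turn 0.6111 Tz mean 0.061 sd 0.030 tau6 0.109 F [-1.2 -3.3  4.7] pos [0.5781 0.1557 0.1614] op 0.0139
```

Emit:
{"fn": "servo_tool", "kwargs": {"targets": [[[0, 0, 0], [0, 0, 0.03]], [[0, 0, 0], [0, 0, 0.07]], [[0, 0, 0], [0, 0, 0.11]], [[0, 0, 0], [0, 0, 0.15]], [[0, 0, 0], [0, 0, 0.18]]]}}

```text
time: 29.73
tcp_pos: [0.5781, 0.1557, 0.1614]
tcp_rot: [-3.141, 0.0, 2.951]
ft_force: [-0.7, -2.5, 5.9]
opening: 0.0139
```

```bash
python3 -c "
from m import *
tq(3)"
```

```text
t 29.88 turn 0.7915 Tz mean -0.078 sd 0.035 tau6 -0.003 F [-1.  -2.9  5.3] pos [0.5781 0.1557 0.1614] op 0.0138
```

Emit:
{"fn": "servo_tool", "kwargs": {"targets": [[[0, 0, 0], [0, 0, 0.01]], [[0, 0, 0], [0, 0, 0.02]], [[0, 0, 0], [0, 0, 0.03]]]}}

```text
time: 30.13
tcp_pos: [0.5781, 0.1557, 0.1614]
tcp_rot: [-3.142, 0.0, 2.922]
ft_force: [-0.8, -2.8, 6.1]
opening: 0.0136
```

```bash
python3 -c "
from m import *
tq(3)"
```

```text
t 30.28 turn 0.8205 Tz mean 0.024 sd 0.031 tau6 0.030 F [-0.7 -2.4  4.9] pos [0.5781 0.1557 0.1614] op 0.0140
```

Emit:
{"fn": "servo_tool", "kwargs": {"targets": [[[0, 0, 0], [0, 0, 0.01]], [[0, 0, 0], [0, 0, 0.02]], [[0, 0, 0], [0, 0, 0.03]]]}}

```text
time: 30.53
tcp_pos: [0.5781, 0.1557, 0.1614]
tcp_rot: [-3.141, 0.0, 2.893]
ft_force: [-1.2, -2.4, 5.2]
opening: 0.0138
```

```bash
python3 -c "
from m import *
im=tq(3)
cv2.imwrite('pics/w21.png',im[:,:,::-1])"
```

```text
t 30.68 turn 0.8496 Tz mean 0.234 sd 0.015 tau6 0.230 F [-0.7 -2.4  5.3] pos [0.5781 0.1557 0.1614] op 0.0136
```

View pics/w21.png

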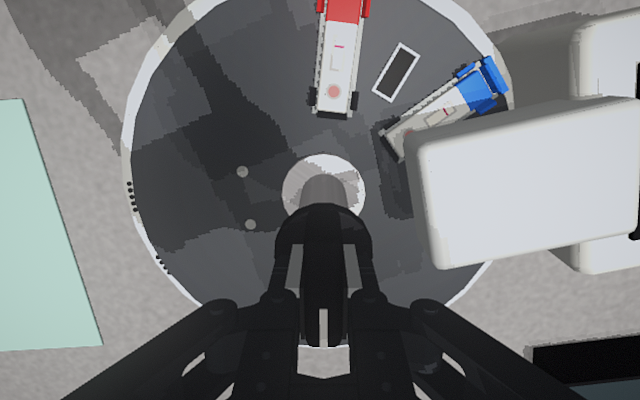

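Second click confirmed at about 0.84. Next is the third.

Emit:
{"fn": "servo_tool", "kwargs": {"targets": [[[0, 0, 0], [0, 0, 0.03]], [[0, 0, 0], [0, 0, 0.07]], [[0, 0, 0], [0, 0, 0.11]], [[0, 0, 0], [0, 0, 0.15]], [[0, 0, 0], [0, 0, 0.18]]]}}

```text
time: 31.1
tcp_pos: [0.5781, 0.1557, 0.1614]
tcp_rot: [-3.141, 0.0, 2.712]
ft_force: [-0.5, -3.6, 4.9]
opening: 0.0138
```

```bash
python3 -c "
from m import *
tq(3)"
```

```text
t 31.25 turn 1.0311 Tz mean 0.038 sd 0.008 tau6 0.114 F [-0.5 -2.7  5.3] pos [0.5781 0.1557 0.1614] op 0.0140
```

Emit:
{"fn": "servo_tool", "kwargs": {"targets": [[[0, 0, 0], [0, 0, 0.03]], [[0, 0, 0], [0, 0, 0.07]], [[0, 0, 0], [0, 0, 0.11]], [[0, 0, 0], [0, 0, 0.15]], [[0, 0, 0], [0, 0, 0.18]]]}}

```text
time: 31.67
tcp_pos: [0.5781, 0.1557, 0.1614]
tcp_rot: [-3.142, 0.0, 2.531]
ft_force: [-1.4, -2.4, 4.6]
opening: 0.0142
```

```bash
python3 -c "
from m import *
tq(3)"
```

```text
t 31.82 turn 1.2115 Tz mean -0.037 sd 0.018 tau6 0.008 F [-0.6 -2.6  5.1] pos [0.5781 0.1557 0.1614] op 0.0139
```

Emit:
{"fn": "servo_tool", "kwargs": {"targets": [[[0, 0, 0], [0, 0, 0.01]], [[0, 0, 0], [0, 0, 0.02]], [[0, 0, 0], [0, 0, 0.03]]]}}

```text
time: 32.07
tcp_pos: [0.5781, 0.1557, 0.1614]
tcp_rot: [3.142, 0.0, 2.503]
ft_force: [-0.5, -2.7, 4.6]
opening: 0.0141
```

```bash
python3 -c "
from m import *
tq(4)"
```

```text
t 32.27 turn 1.2404 Tz mean 0.015 sd 0.009 tau6 0.039 F [-1.  -3.1  5.1] pos [0.5781 0.1557 0.1614] op 0.0139
```

Torque is still low at 1.240. Now small steps of about 0.008 rad.

Emit:
{"fn": "servo_tool", "kwargs": {"targets": [[[0, 0, 0], [0, 0, 0.004]], [[0, 0, 0], [0, 0, 0.008]], [[0, 0, 0], [0, 0, 0.008]]]}}

```text
time: 32.52
tcp_pos: [0.5781, 0.1557, 0.1614]
tcp_rot: [3.142, 0.0, 2.495]
ft_force: [-0.7, -2.7, 5.0]
opening: 0.0136
```

```bash
python3 -c "
from m import *
tq(3)"
```

```text
t 32.67 turn 1.2480 Tz mean 0.035 sd 0.012 tau6 0.063 F [-1.  -2.8  5.4] pos [0.5781 0.1557 0.1614] op 0.0140
```

Emit:
{"fn": "servo_tool", "kwargs": {"targets": [[[0, 0, 0], [0, 0, 0.004]], [[0, 0, 0], [0, 0, 0.008]], [[0, 0, 0], [0, 0, 0.008]]]}}

```text
time: 32.92
tcp_pos: [0.5781, 0.1557, 0.1614]
tcp_rot: [3.142, 0.0, 2.487]
ft_force: [-0.5, -2.5, 6.0]
opening: 0.0136
```

```bash
python3 -c "
from m import *
im=tq(3)
cv2.imwrite('pics/w22.png',im[:,:,::-1])
im=read_camera('scene'); up(im,(330,140,490,260),5,'pics/s22.png')"
```

```text
t 33.07 turn 1.2558 Tz mean 0.108 sd 0.009 tau6 0.108 F [-0.5 -2.8  4.7] pos [0.5781 0.1557 0.1614] op 0.0138
```

View pics/w22.png

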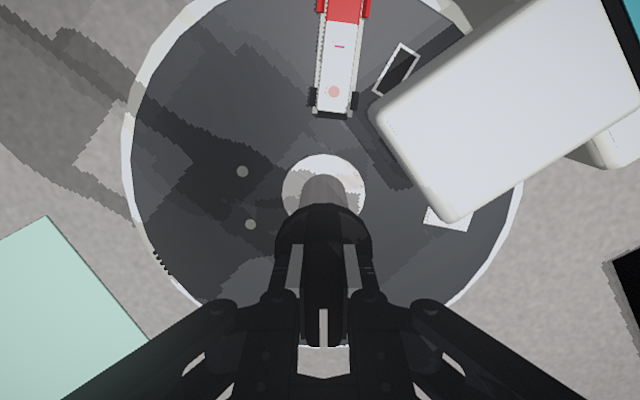

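View pics/s22.png

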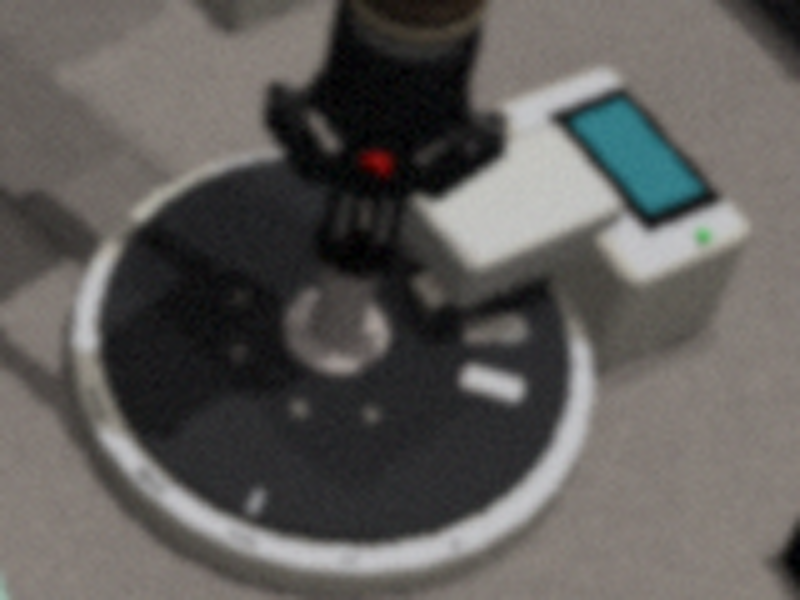

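Emit:
{"fn": "servo_tool", "kwargs": {"targets": [[[0, 0, 0], [0, 0, 0.003]], [[0, 0, 0], [0, 0, 0.006]], [[0, 0, 0], [0, 0, 0.006]], [[0, 0, 0], [0, 0, 0.006]]]}}

```text
time: 33.45
tcp_pos: [0.5781, 0.1558, 0.1614]
tcp_rot: [-3.142, 0.0, 2.482]
ft_force: [-1.5, -1.8, 5.2]
opening: 0.014
```

```bash
python3 -c "
from m import *
tq(3); tq(4)"
```

```text
t 33.60 turn 1.2613 Tz mean 0.229 sd 0.005 tau6 0.218 F [-1.  -3.4  5. ] pos [0.5781 0.1557 0.1614] op 0.0137
t 33.80 turn 1.2613 Tz mean 0.214 sd 0.024 tau6 0.217 F [-0.8 -2.5  5.2] pos [0.5781 0.1557 0.1614] op 0.0132
```

```bash
python3 -c "
from m import *
im=read_camera('side'); up(im,(120,160,420,340),2.6,'pics/d23.png')
im=read_camera('scene'); cv2.imwrite('pics/s23.png',im[:,:,::-1])
tq(3)"
```

```text
t 34.05 turn 1.2613 Tz mean 0.227 sd 0.023 tau6 0.217 F [-0.3 -2.2  5.1] pos [0.5781 0.1558 0.1614] op 0.0140
```

View pics/d23.png

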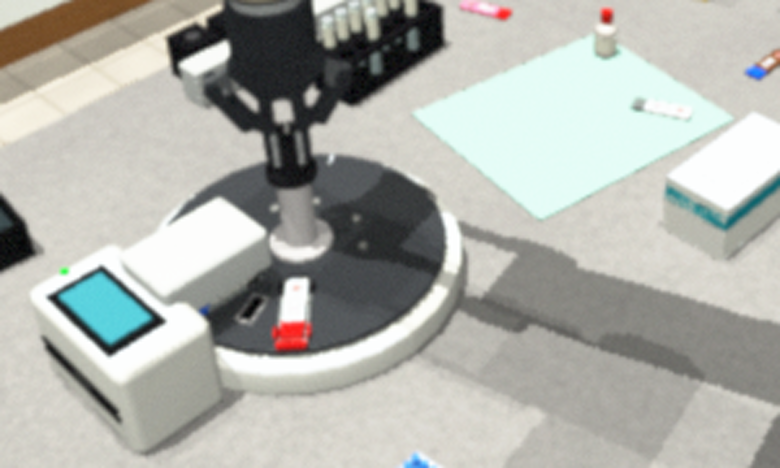

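View pics/s23.png

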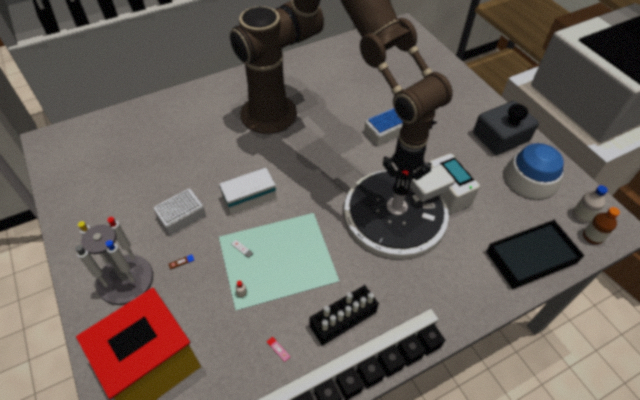

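The red cassette sits flat with its red end at the rim, at (295,315) in the side crop. The blue pocket is under the head, and everything else on the bench is where it was. Handing in while holding.

```bash
python3 -c "
from rig import *
print(close_job())"
```

```text
the job is handed in; nothing more can be done
None
```

I ran the blue test and handed it in at about 34 s, with the gripper still holding the knob at the third stop.

- **Cassettes:** I laid the blue and red cassettes in their own pockets with their coloured ends at the stops, then let go. Each touched the pocket floor at the expected height, and the pictures after release showed both lying flat between the guides.
- **Clicks:** The torque jumps came at about 0.42, 0.84 and 1.26 rad. I stopped at 1.261 rad (third stop 1.257), where the resisting torque held steady at about 0.22 N m.
- **Last checks:** The index mark stood at the third stop's dots. The red cassette was still seated, and the grey cassette and other bench items showed no movement. The blue cassette was hidden under the reading head by then, so its seating was last seen just before the third stop.
- **Disagreements:**
  - Before each click the torque read about 0 (sometimes slightly negative) instead of the stated 0.04 N m, and at the clicks it was 0.22 to 0.28 instead of 0.19. I put this down to preload from the grip.
  - The wrist camera was about 1.5 mm off in world position, so I placed both cassettes by their position relative to the pockets in the same picture.

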